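# Unload the analyser's sample drawer into the storage case

### The job

Pull the analyser's blue-fronted sample drawer open to its stop and take out the orange-capped sample jar. Set the jar down upright, not dropped, in the empty compartment of the open storage case, then shut the case's lid fully. Leave the drawer open, the grey-capped and green-capped jars upright in their places, and the other things on the bench where they stand.

Things in the scene. Friction and masses are not known exactly. Their poses are not given: they have to be found in the camera images.
- analyser: White analyser, fixed; origin under its plinth's centre, x to its back. Plinth 260 (x) by 230 by 85 mm high, drawer in its -x front. Head above it: 250 mm wide, x = -160 to +130 mm, 140 to 190 mm above the bench (post on top to 235). Its edge is 15 mm behind the closed handle bar's axis, its underside 80 mm above it: a tool pointing straight down is blocked, one leaning back 25 to 45 degrees fits.
- drawer (a joint): Travel of the drawer, m: 0 closed, growing as it is pulled out along the analyser's -x; stop at 0.16. May start slightly ajar (up to 0.012). Friction about 2 N plus 6 N per m/s; it stays where left.
- drawer_handle (a point): Centre of the drawer's steel bar handle: a round bar 12 mm in diameter, 120 mm long along the drawer's y, its centre line 45 mm in front of the drawer's blue front face and 60 mm above the bench; joined to the face by two 10 mm stems 55 mm either side of this point. Moves with the drawer; axes as the analyser's.
- drawer_floor (a point): Centre of the drawer's inner floor (19 mm above the bench), moving with the drawer; axes as the analyser's. Inside 205 mm (x) by 190 mm (y), walls 37 mm above the floor; the front panel, 70 mm high, reaches from 14 to 84 mm above the bench, its outer face at x = -122.5 mm.
- sample: Sample jar with an ORANGE cap, the one to move: upright cylinder 40 mm in diameter, 40 mm high, about 80 g; origin at the centre of its underside, z up. It stands in the front part of the drawer, to one side, beside the grey-capped jar, about 90 mm between centres.
- spare: Like the sample jar but with a GREY cap; stays upright in the drawer. Origin at the centre of its underside.
- case: Grey storage case, fixed, 130 mm (x) by 140 mm (y) by 50 mm high, walls and floor 5 mm, open on top, a wall 5 mm thick along its x axis dividing it into two compartments each 120 by 62.5 mm; origin at the centre of its underside, hinge along its +x rim. It stands to the left or to the right of the analyser, with the tube rack on the other side.
- case_free (a point): Centre of the floor of the case's empty compartment (the -y one), 5 mm above the bench; axes as the case's.
- stored: Jar with a GREEN cap, same size as the sample jar, standing in the case's other (+y) compartment; leave it. Origin at the centre of its underside.
- case_lid (a joint): Angle of the case's blue lid, rad: 0 shut, about 1.6 standing open. Stiff hinge: it stays where it is left; about 0.14 N m moves it. Range 0 to 1.9.
- case_lid_hinge (a point): Midpoint of the lid's hinge line, which runs along the case's y at its +x rim, 50.5 mm above the bench. Axes turn with the lid: x points away from the free edge, z out of the lid's outer face. Lid 130 by 140 by 8 mm.
- case_lid_handle (a point): Grip point of the lid's black round knob, on its outer face 100 mm from the hinge: 28 mm in diameter there, neck 12 mm below; this point is 35 mm out from the outer face (43 mm from the hinge plane, the lid's inner face) and the knob ends 8 mm beyond it. With the lid open the knob points to the case's +x; shut, it points up. Axes turn with the lid.
- rack: White tube rack, fixed, 100 by 140 mm, 75 mm high with its tubes; origin under its centre.
- bottle: White bottle with a red cap, 60 mm in diameter, 170 mm high, bystander; origin under its centre.
- beaker: Glass beaker, 72 mm in diameter, 90 mm high, bystander; origin under its centre.
- amber: Amber jar with a black cap, 52 mm in diameter, 90 mm high, bystander; origin under its centre.
- dish: Clear flat dish with a lid, 90 mm in diameter, 17 mm high, bystander; origin under its centre.
- spatula: Thin steel lab spatula with a black grip, 175 mm long, 14 mm wide, 8 mm high, lying along its x on the bench, bystander; origin near its middle.
There are look-alikes about, which are no part of the job. Leave any yellow look-alike of the case alone.

How it is judged:
By the outcome, as a careful person would: the job done as asked, in the order asked, and still so for the second after the job is handed in, with the robot touching nothing.
It also fails if it takes over 69 s, if anything falls off the work surface, if the arm or the gripper's body presses on something with over 40 N, if the wrist force passes 120 N, or if a joint passes its speed limit or range.

### The arm

A 7-joint arm with a two-finger parallel gripper is mounted at the origin on the work surface. World frame = base frame: x ahead of the robot, y to its left, z up, the work surface at z = 0. Lengths are in m, angles in degrees, forces in N, time in s.
With the tool pointing down it reaches from about 0.375 to 0.925 m from the base axis. Payload 3.1 kg.
Tool frame: the origin (TCP) lies on the centre line of the jaws, within the pads' length; the fingertips stand 17 mm ahead of it and the grasp point (between the pads) lies 2 mm behind it; y points along the fingers, z is the direction in which the jaws open and shut, and the axes are right-handed (so a half turn about y gives the same grasp; the last joint's range is limited). The gripper opens to 85 mm and grips with 20 to 120 N. Pads are 22 mm wide; open, the fingers measure 114 mm over their backs; the gripper's body (76 mm by 85 mm) begins 54 mm behind the grasp point. The pads swing forward as they close: fully open they stand 13 mm farther back than shut.
Start: joints at [60.86, 21.939, 2.515, 91.553, -1.026, 66.532, -2.859], TCP at [0.26, -0.596, 0.248] pointing down, gripper open.
Joint ranges: [-149.38, 149.38], [-23.57, 123.04], [-84.95, 90], [0, 143.3], [-89.99, 269.99], [3.08, 112.72], [-163.45, 163.45]. Speed limits (degrees/s): [159.86, 159.86, 180, 180, 180, 180, 180].

### API

Orientations are given as [roll, pitch, yaw] about the fixed x, y, z axes, in that order (R = Rz(yaw) Ry(pitch) Rx(roll)).
In Python, from cell import manip gives the robot as it stands.
- The arm moves only by the shell command python3 -m pendant 'ROWS' [OPENING] [FORCE]. ROWS is JSON, a list of rows, each an object with "translation": the shift along the tool's x, y, z in m, a list of three; "roll": the turn about the tool's y in rad. In form: [{"translation": [tx, ty, tz], "roll": roll}, ...]. A call has 1 to 8 rows; each row is the pose to reach, as a shift and turn from the pose commanded when the call began, along the tool's axes at that moment; what a row does not reach only later rows make up. A row lasts 1/8 s, in which the tool goes at most 62.5 mm and 10.7 degrees, less where a joint would pass 70% of its speed; a pose out of reach is approached as far as the arm can. A call with a gripper value outside its range is refused whole. OPENING is the opening, from 0 (shut) to 1 (fully open), set as the call begins (- or left out, the last holds). The fingers move at their own pace and stop on an object; FORCE is the grip in N (left out, the last holds). Time passes only in rows, so rows that repeat a pose let the fingers close. It gives the time, the measured TCP pose, the force and the opening at its end, in the units of the state.
- manip.state(): the state, without advancing time (a new reading comes with each control period).
- manip.grab_frame(name): name is "scene" or "top" or "wrist"; returns the picture (420x560x3 uint8, red, green, blue); there is no depth.
- manip.camera_model(name): a dict with "mtx" (3x3 intrinsics, pixels), "k1" (the pictures are not rectified: a ray, as slopes to the right and down, at radius r is drawn at 1 + k1 r^2 times it, then the intrinsics apply), "R" (3x3) and "t" (3): a world point X has camera coordinates R X + t. Camera axes: x right, y down, z forward; pixel columns grow to the right and rows downward; lengths in m; the calibration is good to about 2 mm. A picture is of the moment at which its call begins: read the wrist's pose just before it. camera_model takes no time and is no camera call; for the wrist camera it gives the pose at the moment of the call.
- manip.finish_job(): hands the job in, once; it reports no verdict.
Trained networks look in the newest picture that a camera, given by its name, has taken for a name from the list of things; names that differ only in an ending like _2 or _b are one class to them, and where a whole thing is asked for, a point or a joint stands for the part that bears it (a point fixed in the world has none). Each returns a list of dicts, best first, with "conf" (0 to 1); they miss things now and then, are a little off and sometimes report something else, mostly with a low value. They report only what shows in the picture. A call takes as long as a camera call. They do not tell look-alikes from the thing itself.
- manip.search_frame(camera, thing): "extent" ([left, top, right, bottom] in pixels, round what is visible of it).
The state is a dict: "clock": time; "joint_pos": joint angles; "joint_velocities": joint speeds; "tau": joint torques, N m; "eef_pos": TCP position; "eef_rot": TCP orientation; "force": force on the tool from outside, world axes, zero at the start; "wrist_torque": the same for the moment, N m; "gripper_width": finger opening in m.
Only numpy, scipy, OpenCV 4.12 (cv2) and the standard library are available. Lean on these libraries where they do the work, as an engineer would, in place of code of your own. Each camera call takes 0.05 s, during which the arm holds its last target.

## Working session

There is one attempt and no reset: what is moved stays moved. The work goes in short steps, Python scripts to look and compute and a shell command to move; the robot and the scene stay as the last step left them, time stands still between calls to the robot, and variables do not carry over. Pictures are saved under pics/ and viewed, and the job is handed in when it is done.

```bash
ls; mkdir -p pics; python3 - <<'E'
from cell import manip
import cv2
for n in ("scene","top"):
    im=manip.grab_frame(n); cv2.imwrite(f"pics/{n}0.png",im[:,:,::-1])
    m=manip.camera_model(n); print(n,m)
s=manip.state(); print(s)
E
```

```text
pics
scene {'mtx': array([[480.71678748,   0.        , 276.47602676],
       [  0.        , 480.71678748, 201.32341306],
       [  0.        ,   0.        ,   1.        ]]), 'k1': -0.1543915774132405, 'R': array([[-9.77805743e-01,  2.09512585e-01, -6.36546859e-04],
       [ 1.78848483e-01,  8.33104624e-01, -5.23402240e-01],
       [-1.09129046e-01, -5.11899562e-01, -8.52085494e-01]]), 't': array([ 0.50499002, -0.00362927,  1.72061045])}
top {'mtx': array([[492.27976693,   0.        , 271.73793182],
       [  0.        , 492.27976693, 196.76227485],
       [  0.        ,   0.        ,   1.        ]]), 'k1': -0.09042679644659306, 'R': array([[-0.0239735 , -0.99947159,  0.02195003],
       [-0.98787381,  0.02031489, -0.15392414],
       [ 0.15339689, -0.02537397, -0.98783883]]), 't': array([-0.03400359,  0.53119173,  1.30847994])}
{'clock': 0.1, 'joint_pos': array([60.85989946, 21.98800248,  2.51191379, 91.64072387, -1.02600654,
       66.53215423, -2.86029327]), 'joint_velocities': array([-0.01144976, -0.1849252 , -0.00958985, -0.25186889, -0.02307183,
        0.01774614,  0.04190392]), 'tau': array([ 2.72221732e-03, -4.34726214e+01,  1.02934800e+00, -2.50453180e+01,
        1.08234695e-02,  5.42593771e-03, -9.18918808e-07]), 'eef_pos': array([ 0.25923827, -0.59516893,  0.24699933]), 'eef_rot': array([-9.01382157e+01, -6.99712720e-03, -1.56460496e+02]), 'force': array([-0.14021003, -0.00070344, -0.32152043]), 'wrist_torque': array([-0.02607715, -0.01753473,  0.00597844]), 'gripper_width': 0.0855529983371304}
```

View pics/scene0.png

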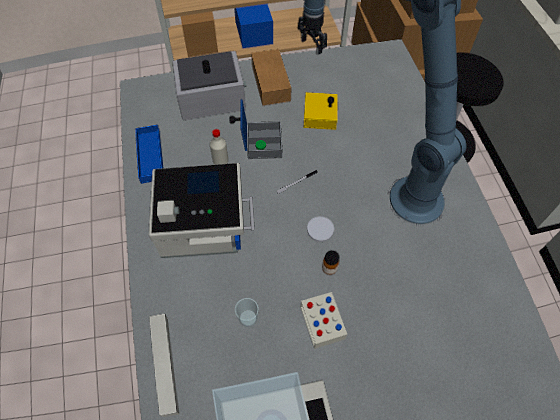

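View pics/top0.png

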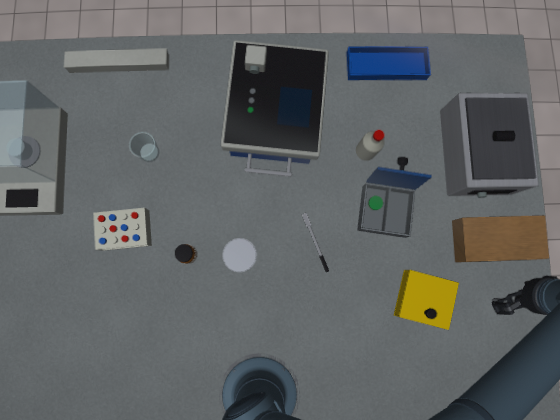

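The scene view shows the analyser at about (197,210) with the case at (262,140). In the top view the analyser is at (275,98), its handle bar is near (270,173), and the case is at (387,210) with the lid open. The green jar is at (375,203). The yellow look-alike is at (428,299), the bottle at (370,145), the spatula at (316,243) and the dish at (240,255). Next I'll enlarge the details.

```bash
cat > h.py <<'E'
import numpy as np, cv2
from cell import manip
def dist(x,y,k): 
    r2=x*x+y*y; return x*(1+k*r2), y*(1+k*r2)
def proj(m,X):
    X=np.atleast_2d(X); c=X@m["R"].T+m["t"]; x,y=dist(c[:,0]/c[:,2],c[:,1]/c[:,2],m["k1"])
    K=m["mtx"]; return np.stack([K[0,0]*x+K[0,2],K[1,1]*y+K[1,2]],1)
def ray(m,uv):
    uv=np.array(uv,float).reshape(-1,1,2)
    p=cv2.undistortPoints(uv,m["mtx"],np.array([m["k1"],0,0,0.]),None,None).reshape(-1,2)
    d=np.c_[p,np.ones(len(p))]@m["R"]; o=-m["R"].T@m["t"]; return o,d
def onz(m,uv,z):
    o,d=ray(m,uv); return o+d*((z-o[2])/d[:,2])[:,None]
def crop(im,x0,y0,x1,y1,s,name):
    c=cv2.resize(im[y0:y1,x0:x1,::-1],None,fx=s,fy=s,interpolation=cv2.INTER_CUBIC); cv2.imwrite(name,c)
E
python3 - <<'E'
from h import *
im=cv2.imread("pics/top0.png")[:,:,::-1]
crop(im,215,35,335,185,4,"pics/t_an.png"); crop(im,340,120,440,250,4,"pics/t_case.png")
for c in ("top","scene"):
    for t in ("drawer_handle","case","case_lid_handle","stored","analyser","bottle","spatula","case_lid"):
        print(c,t,[(np.round(d["extent"]).astype(int).tolist(),round(d["conf"],2)) for d in manip.search_frame(c,t)[:2]])
E
```

```text
top drawer_handle [([228, 152, 305, 175], 0.88)]
top case [([393, 272, 457, 328], 0.81), ([360, 158, 430, 238], 0.68)]
top case_lid_handle [([369, 157, 429, 187], 0.97), ([403, 270, 459, 329], 0.71)]
top stored [([366, 192, 381, 212], 0.5)]
top analyser [([219, 42, 331, 176], 0.77)]
top bottle [([353, 130, 388, 160], 0.87)]
top spatula [([301, 212, 332, 272], 0.59)]
top case_lid [([402, 270, 462, 331], 0.97), ([368, 160, 435, 190], 0.96)]
scene drawer_handle [([210, 129, 230, 164], 0.58), ([230, 102, 248, 148], 0.56)]
scene case [([304, 94, 337, 127], 0.9), ([229, 99, 283, 161], 0.55)]
scene case_lid_handle [([232, 101, 246, 152], 0.61), ([306, 92, 338, 121], 0.61)]
scene stored [([259, 139, 266, 147], 0.6)]
scene analyser [([150, 159, 259, 258], 0.55)]
scene bottle [([213, 130, 230, 167], 0.6)]
scene spatula [([274, 170, 317, 193], 0.56), ([231, 200, 256, 251], 0.43)]
scene case_lid [([225, 102, 246, 147], 0.53)]
```

View pics/t_an.png

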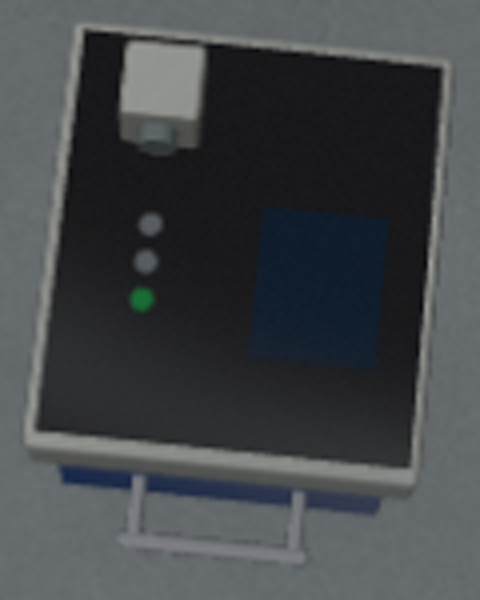

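View pics/t_case.png

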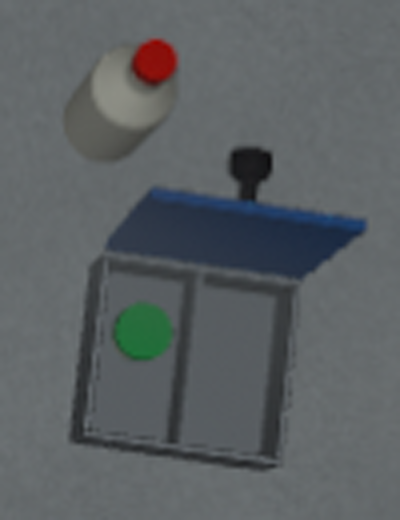

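```bash
cat > m1.py <<'E'
from h import *
from scipy.optimize import least_squares
m=manip.camera_model("top")
def cr(p,x0,y0,s=4): return (np.array(p,float)+.5)/s-.5+[x0,y0]
def fit(X,uv,init):
    def T(p): 
        c,s=np.cos(p[2]),np.sin(p[2]); return np.c_[p[0]+c*X[:,0]-s*X[:,1],p[1]+s*X[:,0]+c*X[:,1],X[:,2]]
    r=least_squares(lambda p:(proj(m,T(p))-uv).ravel(),init); return r.x, np.abs(r.fun).max()
# head top corners: back-left(+y), back-right, front-right, front-left
uv=cr([(78,25),(450,62),(416,472),(32,436)],215,35)
X=np.array([[.13,.125,.19],[.13,-.125,.19],[-.16,-.125,.19],[-.16,.125,.19]])
print("an",fit(X,uv,[.7,0,0]))
b=onz(m,cr([(122,541),(303,558),(212,549)],215,35),.06); print("bar",b, np.linalg.norm(b[0]-b[1]), np.degrees(np.arctan2(*(b[0]-b[1])[:2])))
uv=cr([(97,253),(299,283),(276,467),(73,439)],340,120)
X=np.array([[.065,.07,.05],[.065,-.07,.05],[-.065,-.07,.05],[-.065,.07,.05]])
print("case",fit(X,uv,[.5,-.3,0]))
print("green",onz(m,cr([(143,331)],340,120),.045))
print("knob",onz(m,cr([(250,163)],340,120),.155))
E
python3 m1.py
```

```text
an (array([ 0.78168121, -0.06026024, -0.11733104]), np.float64(2.9652750681760267))
bar [[ 0.60307119  0.02540714  0.06      ]
 [ 0.5888442  -0.09767811  0.06      ]
 [ 0.59630039 -0.03578946  0.06      ]] 0.1239047425775874 6.593353801532336
case (array([ 0.48693777, -0.35888378, -0.17428956]), np.float64(0.7136426601693984))
green [[ 0.50824861 -0.33082135  0.045     ]]
knob [[ 0.60045554 -0.38048969  0.155     ]]
```

```bash
cat >> h.py <<'E'
def tool():
    s=manip.state(); a=np.radians(s["eef_rot"])
    from scipy.spatial.transform import Rotation as Ro
    return np.array(s["eef_pos"]), Ro.from_euler("xyz",a).as_matrix(), s
def to(target,yaw=None):
    p,R,s=tool(); print("shift in tool axes",np.round(R.T@(np.array(target)-p),4))
    if yaw is not None: print("roll",np.round(np.radians((s["eef_rot"][2]-yaw+180)%360-180),4))
E
python3 - <<'E'
from h import *
to([.50,-.025,.20],-96.6)
im=cv2.imread("pics/scene0.png")[:,:,::-1]
crop(im,140,155,270,265,5,"pics/s_an.png");crop(im,215,90,295,165,6,"pics/s_case.png")
E
```

```text
shift in tool axes [-0.4484  0.0483 -0.4274]
roll -1.0448
```

View pics/s_an.png

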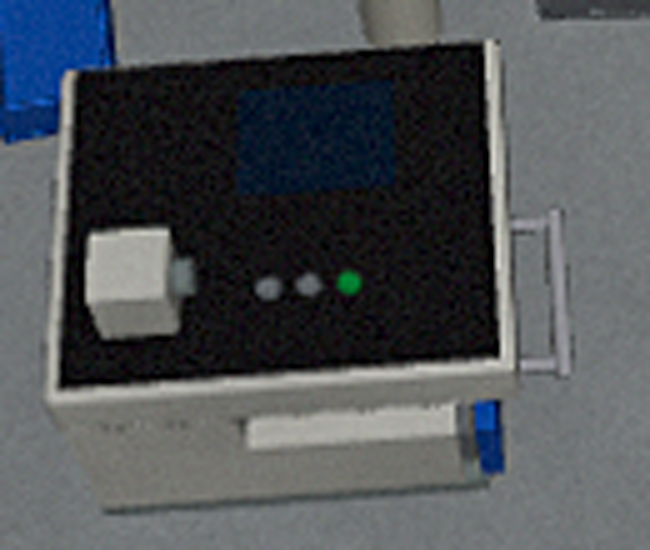

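View pics/s_case.png

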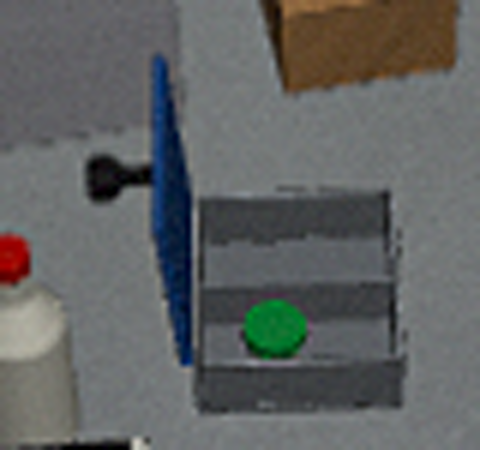

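```bash
python3 - <<'E'
from h import *
m=manip.camera_model("scene"); mt=manip.camera_model("top")
cr=lambda p,x0,y0,s:(np.array(p,float)+.5)/s-.5+[x0,y0]
b=onz(m,cr([(556,212),(566,374),(561,293)],140,155,5),.06);print(b,np.degrees(np.arctan2(*(b[1]-b[0])[:2])))
print("bottle cap",onz(m,cr([(10,258)],215,90,6),.165),onz(mt,cr([(155,62)],340,120,4),.168))
print("green",onz(m,cr([(275,325)],215,90,6),.045))
uv=cr([(200,412-25),(403,405-25),(388,190),(202,200)],215,90,6)
print("head edge top front scene",onz(m,cr([(503,365),(490,42)],140,155,5),.19))
print("head edge top front top",onz(mt,cr([(32,436),(416,472)],215,35,4),.19))
E
python3 -m pendant '[{"translation":[-0.04,0.005,-0.038],"roll":-0.1},{"translation":[-0.08,0.01,-0.076],"roll":-0.22},{"translation":[-0.12,0.015,-0.114],"roll":-0.34},{"translation":[-0.16,0.02,-0.152],"roll":-0.46},{"translation":[-0.2,0.025,-0.19],"roll":-0.58},{"translation":[-0.24,0.03,-0.228],"roll":-0.7},{"translation":[-0.28,0.03,-0.266],"roll":-0.82},{"translation":[-0.32,0.03,-0.304],"roll":-0.94}]' 1 40
python3 -c "
from h import *
to([.50,-.025,.20],-96.6)"
```

```text
[[ 0.58525171 -0.10149073  0.06      ]
 [ 0.60188579  0.02449838  0.06      ]
 [ 0.59372073 -0.03722957  0.06      ]] 7.521144033802315
bottle cap [[ 0.66270845 -0.32304608  0.165     ]] [[ 0.66464115 -0.31931337  0.168     ]]
green [[ 0.50619255 -0.33522995  0.045     ]]
head edge top front scene [[ 0.64536427  0.08026071  0.19      ]
 [ 0.61270026 -0.15863836  0.19      ]]
head edge top front top [[ 0.64297139  0.07649517  0.19      ]
 [ 0.61563304 -0.16099061  0.19      ]]
clock: 1.9
eef_pos: [0.4321, -0.1879, 0.2186]
eef_rot: [-89.9, -0.0, -102.4]
force: [0.5, -1.0, 0.0]
gripper_width: 0.0854
shift in tool axes [-0.1737  0.0186  0.0313]
roll -0.1011
```

```bash

python3 -m pendant '[{"translation":[-0.05,0.005,0.006],"roll":-0.03},{"translation":[-0.1,0.01,0.015],"roll":-0.06},{"translation":[-0.14,0.015,0.022],"roll":-0.095},{"translation":[-0.173,0.018,0.031],"roll":-0.095},{"translation":[-0.173,0.018,0.031],"roll":-0.095}]' 1
python3 - <<'E'
from h import *
print(tool()[2]["eef_pos"],tool()[2]["eef_rot"])
m=manip.camera_model("wrist"); im=manip.grab_frame("wrist"); cv2.imwrite("pics/w1.png",im[:,:,::-1])
print(m["R"],m["t"],-m["R"].T@m["t"])
print(manip.search_frame("wrist","drawer_handle"))
print(proj(m,[[.5858,-.1,.06],[.602,.024,.06],[.595,-.0365,.06]]))
E
```

```text
clock: 2.52
eef_pos: [0.5006, -0.0237, 0.2006]
eef_rot: [-89.9, 0.1, -96.8]
force: [-0.7, -0.1, 0.2]
gripper_width: 0.0852
[ 0.50061589 -0.02365288  0.20059283] [-89.94129618   0.11148101 -96.80186832]
[[ 0.99301839 -0.11795215  0.00133287]
 [-0.11320971 -0.94979672  0.29166718]
 [-0.03313682 -0.28978177 -0.95651894]] [-0.50049204  0.01082322  0.34393841] [0.50962012 0.05091282 0.32649392]
[{'extent': [389.3, 61.3, 524.9, 324.4], 'conf': 0.56}]
[[388.50452956 277.73689847]
 [404.92384953 133.54000353]
 [397.58051277 208.45797904]]
```

View pics/w1.png

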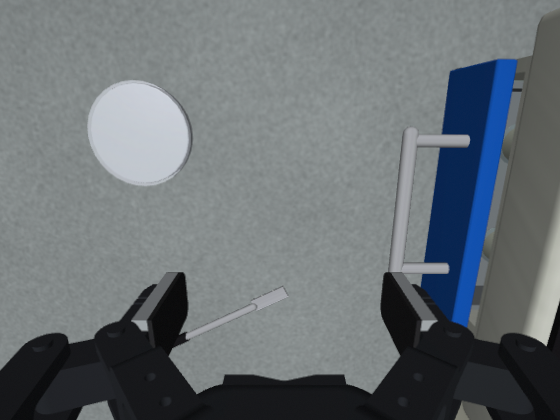

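```bash
python3 - <<'E'
from h import *
m=manip.camera_model("wrist"); print(m["mtx"],m["k1"])
b=onz(m,[(410,133),(397,268),(470,141),(449,268)],.06);print(b)
# face top edge z=.084, blue
print("panel face top edge",onz(m,[(452,70),(425,270)],.084)," or rear", onz(m,[(500,63)],.084))
print("head edge",onz(m,[(515,130),(475,330)],.14))
p,R,s=tool()
print("pads tip in tool",end="")
for z in (.19,.2,.21,.22,.24,.25,.26,.27,.28):
    q=onz(m,[(382,275),(435,322),(545,345),(545,370),(470,330)],z); print(z,np.round((q-p)@R,3)[:,[0,2]].tolist())
im=cv2.imread("pics/w1.png"); cv2.imwrite("pics/w1c.png",cv2.resize(im[250:420,360:560],None,fx=4,fy=3.5))
E
```

```text
[[333.75328623   0.         283.89162903]
 [  0.         333.75328623 213.70080742]
 [  0.           0.           1.        ]] -0.021997797576505485
[[ 0.6046818   0.01917468  0.06      ]
 [ 0.59167781 -0.09594307  0.06      ]
 [ 0.65184368  0.00734054  0.06      ]
 [ 0.63755272 -0.10181611  0.06      ]]
panel face top edge [[ 0.62522177  0.06013099  0.084     ]
 [ 0.6066582  -0.08767852  0.084     ]]  or rear [[0.6577172  0.06086073 0.084     ]]
head edge [[ 0.63355278  0.02238153  0.14      ]
 [ 0.61738393 -0.10492847  0.14      ]]
pads tip in tool0.19 [[-0.005, 0.045], [0.021, 0.072], [0.034, 0.13], [0.05, 0.133], [0.025, 0.09]]
0.2 [[-0.01, 0.041], [0.013, 0.067], [0.026, 0.12], [0.041, 0.124], [0.018, 0.084]]
0.21 [[-0.015, 0.038], [0.006, 0.062], [0.018, 0.111], [0.031, 0.114], [0.01, 0.077]]
0.22 [[-0.02, 0.035], [-0.001, 0.057], [0.01, 0.101], [0.022, 0.104], [0.003, 0.07]]
0.24 [[-0.031, 0.028], [-0.015, 0.046], [-0.006, 0.082], [0.004, 0.084], [-0.012, 0.057]]
0.25 [[-0.036, 0.025], [-0.022, 0.041], [-0.014, 0.072], [-0.005, 0.075], [-0.019, 0.05]]
0.26 [[-0.041, 0.022], [-0.029, 0.035], [-0.022, 0.063], [-0.015, 0.065], [-0.027, 0.044]]
0.27 [[-0.046, 0.019], [-0.036, 0.03], [-0.03, 0.053], [-0.024, 0.055], [-0.034, 0.037]]
0.28 [[-0.051, 0.015], [-0.043, 0.025], [-0.038, 0.044], [-0.033, 0.045], [-0.041, 0.031]]
```

View pics/w1c.png

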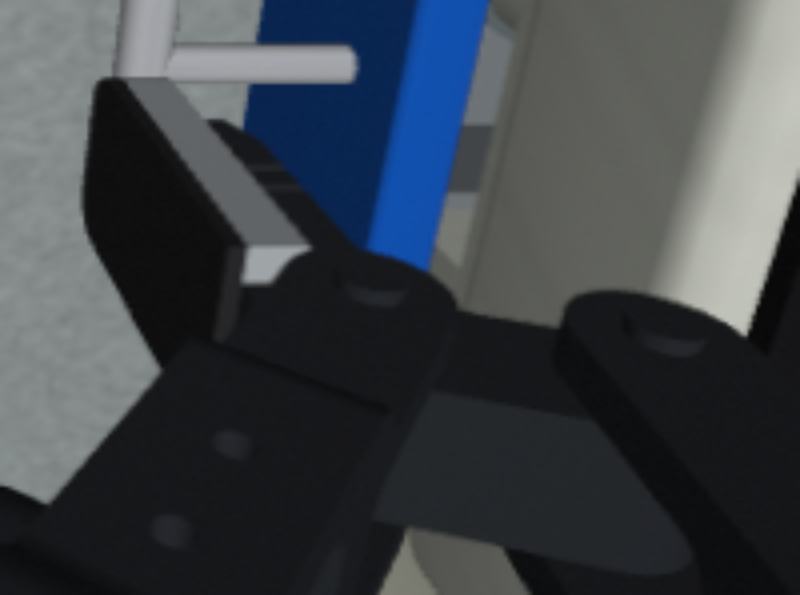

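The wrist view shows the handle bar from (410,133) to (397,268), which puts its centre at about (0.597, -0.037). The head's lower edge is about 28 mm behind the bar, so the drawer starts about 12 mm ajar. The pendant can't tilt the tool. Instead I'll hook the bar with the rear finger, gripper fully open, so the body stays in front of the head.

```bash
python3 -c "
from h import *
to([.512,-.0265,.078],-97)
to([.565,-.033,.078],-97)"
```

```text
shift in tool axes [-0.0026  0.1223  0.0123]
roll -0.0022
shift in tool axes [-0.0028  0.1223  0.0657]
roll -0.0022
```

```bash

python3 -m pendant '[{"translation":[-0.003,0.04,0.006],"roll":0},{"translation":[-0.003,0.085,0.012],"roll":0},{"translation":[-0.003,0.122,0.012],"roll":0},{"translation":[-0.003,0.122,0.012],"roll":0},{"translation":[-0.003,0.122,0.03],"roll":0},{"translation":[-0.003,0.122,0.048],"roll":0},{"translation":[-0.003,0.122,0.066],"roll":0},{"translation":[-0.003,0.122,0.066],"roll":0}]' 1
python3 - <<'E'
from h import *
to([.565,-.033,.056],-97)
im=manip.grab_frame("wrist"); cv2.imwrite("pics/w2.png",im[:,:,::-1])
E
```

```text
clock: 3.62
eef_pos: [0.5516, -0.0327, 0.074]
eef_rot: [-91.7, -0.3, -97.2]
force: [-17.4, 3.0, -4.8]
gripper_width: 0.0854
shift in tool axes [-0.0015  0.0176  0.0139]
roll -0.0039
```

View pics/w2.png

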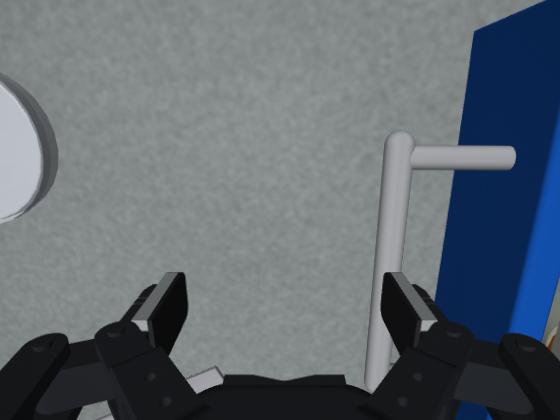

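```bash
python3 - <<'E'
from h import *
m=manip.camera_model("wrist")
print(onz(m,[(399,134),(374,388),(388,260)],.06)); print(tool()[0],tool()[2]["force"],tool()[2]["wrist_torque"])
print(proj(m,[.597,-.037,.066]))
im=manip.grab_frame("top"); crop(im,215,35,335,255,4,"pics/t2.png")
im=manip.grab_frame("scene"); crop(im,140,100,340,265,4,"pics/s2.png")
E
```

```text
[[ 0.60614814  0.02756726  0.06      ]
 [ 0.59045491 -0.1005936   0.06      ]
 [ 0.59983836 -0.02786473  0.06      ]]
[ 0.55164876 -0.03272245  0.07388167] [-17.31159056   2.74446021  -5.35426989] [4.34601431e-01 2.61613990e+00 1.24926327e-04]
[[385.83671553 285.03631921]]
```

View pics/s2.png

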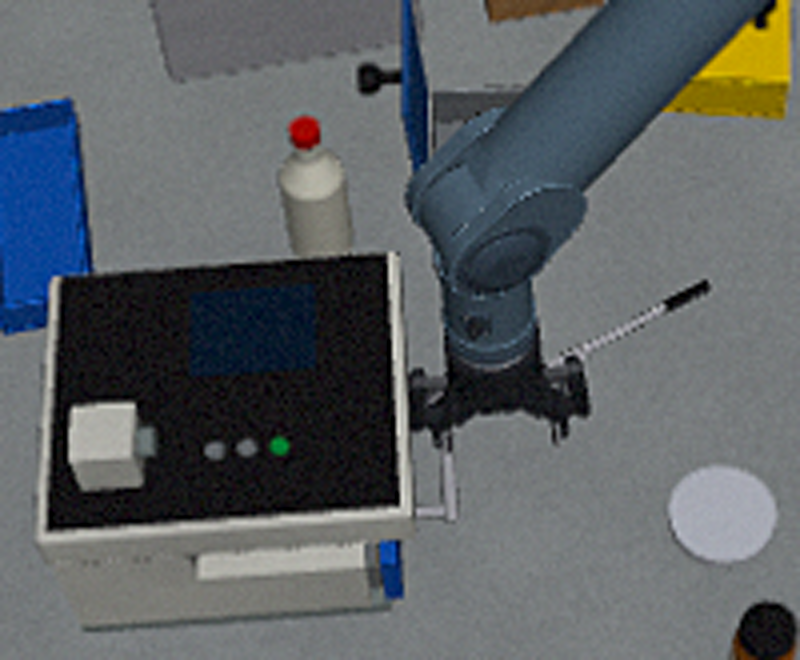

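View pics/t2.png

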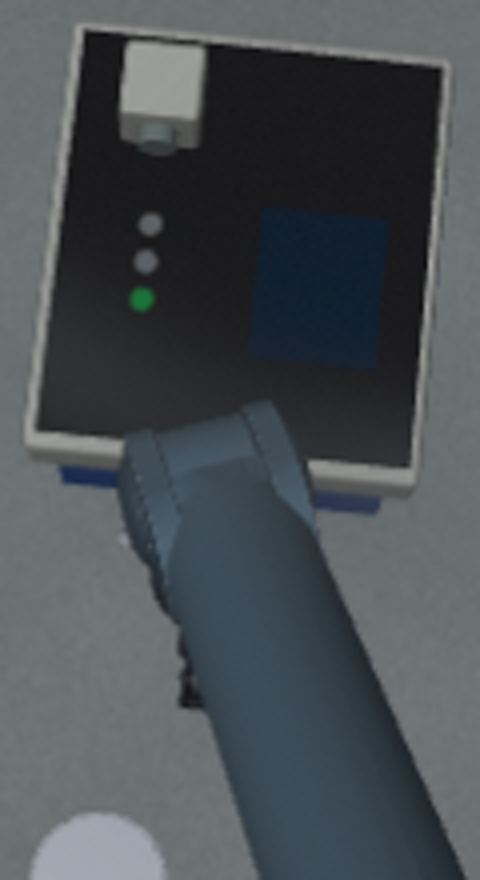

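The wrist force was 17 N. The bar hasn't moved, and the scene view at (430,395) shows the rear knuckle against the head's front edge. I'll back off and lower the fingertip onto the top of the bar. That gives me the tip height, and I can also drag the drawer out by friction from there.

```bash

python3 -m pendant '[{"translation":[0,0,-0.01],"roll":0},{"translation":[0,0,-0.018],"roll":0},{"translation":[0,0,-0.018],"roll":0},{"translation":[0,0.004,-0.018],"roll":0},{"translation":[0,0.004,-0.018],"roll":0}]' 1
python3 -m pendant '[{"translation":[0,0.004,0],"roll":0},{"translation":[0,0.004,0],"roll":0},{"translation":[0,0.006,0],"roll":0},{"translation":[0,0.006,0],"roll":0}]' 1
python3 -c "
from h import *
to([.548,-.031,.06],-97)"
```

```text
clock: 4.4
eef_pos: [0.5481, -0.0305, 0.0744]
eef_rot: [-90.0, 0.0, -97.2]
force: [0.3, 0.2, 0.9]
gripper_width: 0.0854
clock: 4.9
eef_pos: [0.5485, -0.0304, 0.0692]
eef_rot: [-89.9, -0.0, -97.2]
force: [-1.2, -0.6, 5.0]
gripper_width: 0.0852
shift in tool axes [ 0.0007  0.0092 -0.0005]
roll -0.0028
```

```bash

python3 -m pendant '[{"translation":[0,0.004,0],"roll":0},{"translation":[0,0.006,0],"roll":0},{"translation":[0,0.006,0],"roll":0}]' 1
python3 -m pendant '[{"translation":[0,0,-0.005],"roll":0},{"translation":[0,0,-0.01],"roll":0},{"translation":[0,0,-0.015],"roll":0},{"translation":[0,0,-0.015],"roll":0}]' 1
python3 - <<'E'
from h import *
m=manip.camera_model("wrist");im=manip.grab_frame("wrist"); cv2.imwrite("pics/w3.png",im[:,:,::-1])
print(onz(m,[(399,134)],.06),tool()[0])
E
```

```text
clock: 5.28
eef_pos: [0.5549, -0.0311, 0.0679]
eef_rot: [-89.1, 0.0, -97.2]
force: [-1.2, -1.1, 17.9]
gripper_width: 0.0854
clock: 5.78
eef_pos: [0.5405, -0.0293, 0.0678]
eef_rot: [-89.1, 0.0, -97.2]
force: [0.5, -1.1, 18.2]
gripper_width: 0.0854
[[0.59432578 0.03134924 0.06      ]] [ 0.54053394 -0.0293239   0.06782841]
```

View pics/w3.png

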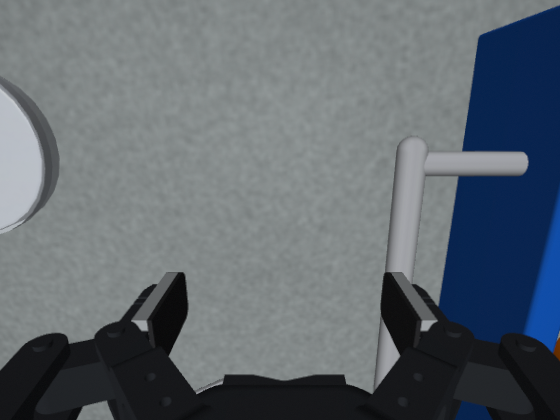

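```bash
python3 - <<'E'
from h import *
m=manip.camera_model("wrist")
print(onz(m,[(411,141),(398,270)],.06))
im=manip.grab_frame("scene"); crop(im,140,100,340,265,4,"pics/s3.png")
E
```

```text
[[ 0.59903118  0.028038    0.06      ]
 [ 0.59245418 -0.02800014  0.06      ]]
```

View pics/s3.png

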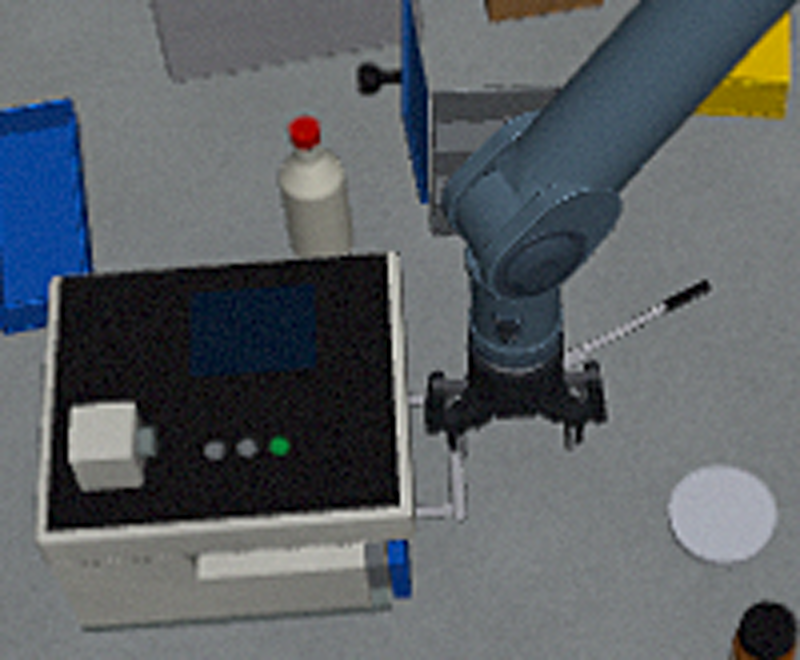

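The bar moved out about 7 mm: its near end is now at (411,141) in the wrist view. The friction drag works, so I'll continue.

```bash

python3 -m pendant '[{"translation":[0,0.001,-0.006],"roll":0},{"translation":[0,0.001,-0.012],"roll":0},{"translation":[0,0.001,-0.018],"roll":0},{"translation":[0,0.001,-0.024],"roll":0},{"translation":[0,0.001,-0.03],"roll":0},{"translation":[0,0.001,-0.03],"roll":0}]' 1
python3 - <<'E'
from h import *
m=manip.camera_model("wrist");im=manip.grab_frame("wrist"); cv2.imwrite("pics/w4.png",im[:,:,::-1])
print(tool()[0])
E
```

```text
clock: 6.62
eef_pos: [0.5021, -0.0247, 0.061]
eef_rot: [-90.0, -0.0, -97.1]
force: [-0.3, 0.1, -0.3]
gripper_width: 0.085
[ 0.50261826 -0.0247232   0.06119924]
```

View pics/w4.png

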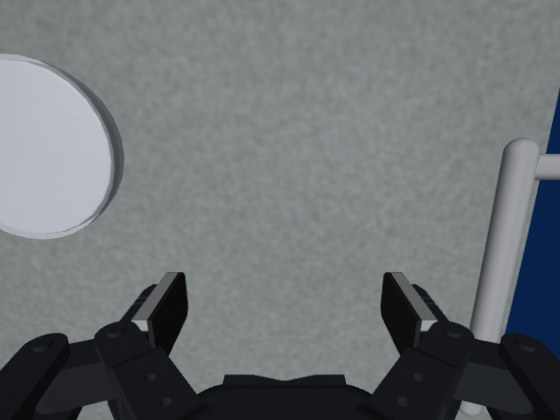

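```bash
python3 - <<'E'
from h import *
m=manip.camera_model("wrist")
b=onz(m,[(520,145),(505,232),(485,345)],.06);print(b)
im=manip.grab_frame("scene"); crop(im,140,100,340,265,4,"pics/s4.png")
im=manip.grab_frame("top"); crop(im,215,35,335,255,4,"pics/t4.png")
E
```

```text
[[ 0.59958017  0.02721015  0.06      ]
 [ 0.59623149 -0.00768971  0.06      ]
 [ 0.59121405 -0.06267977  0.06      ]]
```

View pics/s4.png

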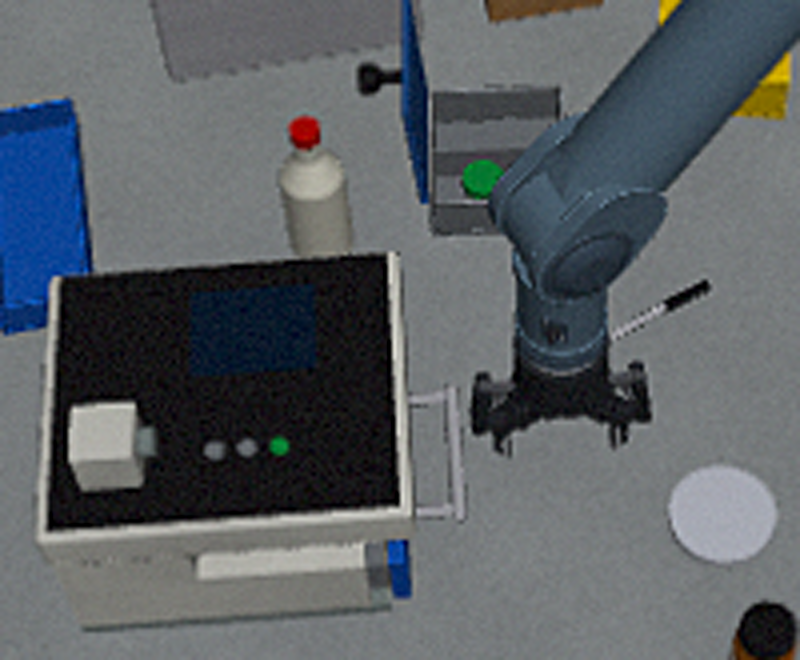

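View pics/t4.png

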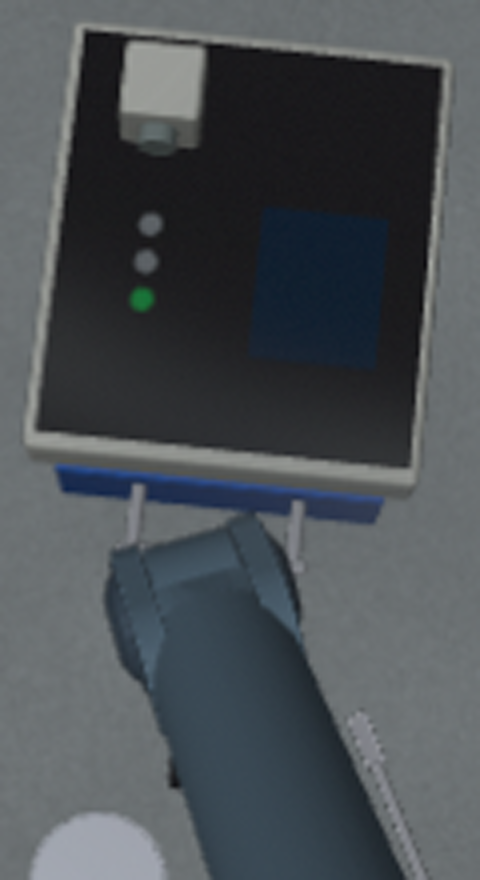

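```bash
python3 -c "
from h import *
to([.5476,-.0308,.08],-97)"
python3 -m pendant '[{"translation":[0,-0.018,0.0],"roll":0},{"translation":[0,-0.019,0.022],"roll":0},{"translation":[0,-0.019,0.046],"roll":0},{"translation":[0,-0.012,0.046],"roll":0},{"translation":[0,-0.008,0.046],"roll":0},{"translation":[0,-0.003,0.046],"roll":0},{"translation":[0,0.0,0.044],"roll":0},{"translation":[0,0.0,0.042],"roll":0}]' 1
```

```text
shift in tool axes [ 0.0004 -0.0186  0.0448]
roll -0.0028
clock: 7.78
eef_pos: [0.5542, -0.0311, 0.0685]
eef_rot: [-88.8, 0.0, -97.2]
force: [2.0, -2.2, 19.4]
gripper_width: 0.0855
```

```bash

python3 -m pendant '[{"translation":[0,0.001,-0.004],"roll":0},{"translation":[0,0.001,-0.008],"roll":0},{"translation":[0,0.001,-0.012],"roll":0},{"translation":[0,0.001,-0.016],"roll":0},{"translation":[0,0.001,-0.016],"roll":0}]' 1
python3 - <<'E'
from h import *
m=manip.camera_model("wrist");im=manip.grab_frame("wrist"); cv2.imwrite("pics/w5.png",im[:,:,::-1])
print(tool()[0])
E
```

```text
clock: 8.4
eef_pos: [0.5392, -0.0292, 0.0683]
eef_rot: [-88.7, 0.0, -97.2]
force: [0.5, -3.3, 23.8]
gripper_width: 0.0855
[ 0.53920579 -0.02919187  0.06829546]
```

View pics/w5.png

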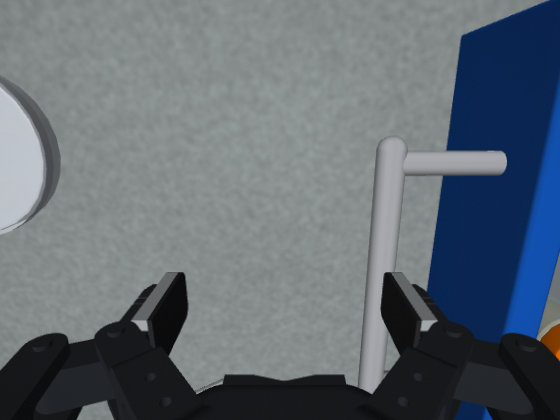

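```bash

python3 -m pendant '[{"translation":[0,0,-0.005],"roll":0},{"translation":[0,0,-0.01],"roll":0},{"translation":[0,0,-0.015],"roll":0},{"translation":[0,0,-0.02],"roll":0},{"translation":[0,0,-0.02],"roll":0}]' 1
python3 - <<'E'
from h import *
m=manip.camera_model("wrist");im=manip.grab_frame("wrist"); cv2.imwrite("pics/w6.png",im[:,:,::-1])
print(tool()[0])
E
```

```text
clock: 9.07
eef_pos: [0.5196, -0.0268, 0.0682]
eef_rot: [-88.7, 0.0, -97.2]
force: [-0.6, -2.4, 26.1]
gripper_width: 0.0857
[ 0.51954058 -0.02677595  0.06824119]
```

View pics/w6.png

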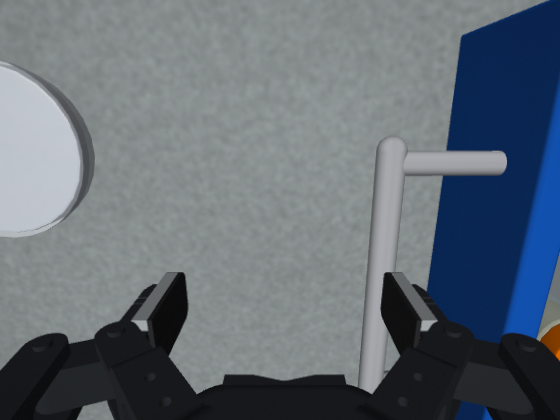

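No slip: the bar end stays at (391,140) while the tool moved 20 mm. With this gap I'll switch to a proper hook behind the bar.

```bash

python3 -m pendant '[{"translation":[0,-0.01,0],"roll":0},{"translation":[0,-0.02,0],"roll":0},{"translation":[0,-0.02,0],"roll":0}]' 1
python3 - <<'E'
from h import *
m=manip.camera_model("wrist");im=manip.grab_frame("wrist"); cv2.imwrite("pics/w7.png",im[:,:,::-1])
print(tool()[0])
to([.53,-.027,.08],-97)
E
```

```text
clock: 9.5
eef_pos: [0.5082, -0.0253, 0.0804]
eef_rot: [-90.0, -0.0, -97.1]
force: [-0.4, 0.5, -0.5]
gripper_width: 0.0854
[ 0.50788001 -0.02538796  0.0798319 ]
shift in tool axes [-0.0012 -0.0002  0.0221]
roll -0.0025
```

View pics/w7.png

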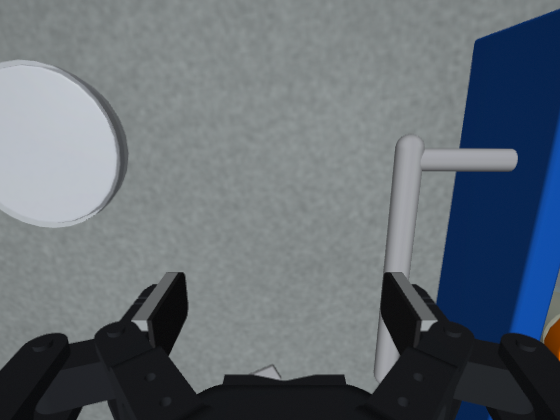

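```bash
python3 - <<'E'
from h import *
m=manip.camera_model("wrist")
b=onz(m,[(408,140),(385,380),(397,262)],.06);print(b)
c=b[:2].mean(0); a=np.array([np.cos(np.radians(7)),-np.sin(np.radians(7)),0])
print(c,c-.033*a)
t=(c-.033*a); t[2]=.08; to(t,-97)
E
```

```text
[[ 0.56892223  0.03118797  0.06      ]
 [ 0.55481824 -0.09566454  0.06      ]
 [ 0.56276028 -0.02575373  0.06      ]]
[ 0.56187024 -0.03223828  0.06      ] [ 0.52911622 -0.0282166   0.06      ]
shift in tool axes [ 0.0002 -0.0002  0.0214]
roll -0.0025
```

```bash

python3 -m pendant '[{"translation":[0,0,0.022],"roll":0},{"translation":[0,0,0.022],"roll":0},{"translation":[0,0.012,0.022],"roll":0},{"translation":[0,0.024,0.022],"roll":0},{"translation":[0,0.024,0.022],"roll":0}]' 1
python3 -m pendant '[{"translation":[0,0,-0.01],"roll":0},{"translation":[0,0,-0.025],"roll":0},{"translation":[0,0,-0.04],"roll":0},{"translation":[0,0,-0.055],"roll":0},{"translation":[0,0,-0.07],"roll":0},{"translation":[0,0,-0.085],"roll":0},{"translation":[0,0,-0.1],"roll":0},{"translation":[0,0,-0.1],"roll":0}]' 1
```

```text
clock: 10.18
eef_pos: [0.5283, -0.0281, 0.0543]
eef_rot: [-90.3, -0.0, -97.1]
force: [0.4, 0.1, -0.8]
gripper_width: 0.0858
clock: 11.18
eef_pos: [0.4276, -0.0158, 0.0554]
eef_rot: [-90.3, -0.1, -97.1]
force: [0.1, -0.5, 0.2]
gripper_width: 0.0854
```

```bash

python3 -m pendant '[{"translation":[0,0,-0.007],"roll":0},{"translation":[0,0,-0.014],"roll":0},{"translation":[0,0,-0.018],"roll":0},{"translation":[0,0,-0.022],"roll":0},{"translation":[0,0,-0.022],"roll":0}]' 1
python3 - <<'E'
from h import *
m=manip.camera_model("wrist");im=manip.grab_frame("wrist"); cv2.imwrite("pics/w8.png",im[:,:,::-1])
im=manip.grab_frame("top"); cv2.imwrite("pics/t8.png",im[:,:,::-1])
E
```

```text
clock: 11.8
eef_pos: [0.4144, -0.0132, 0.0574]
eef_rot: [-89.4, 0.1, -97.2]
force: [8.8, -1.0, -6.9]
gripper_width: 0.0852
```

View pics/w8.png

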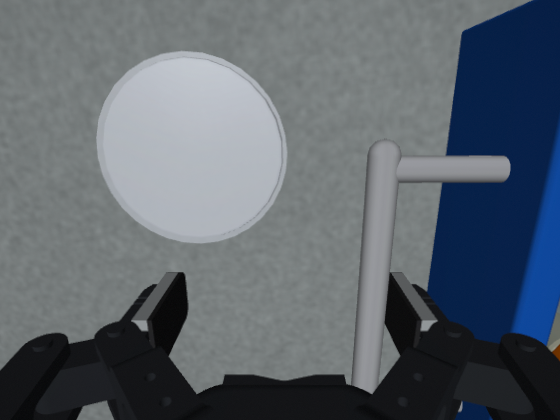

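View pics/t8.png

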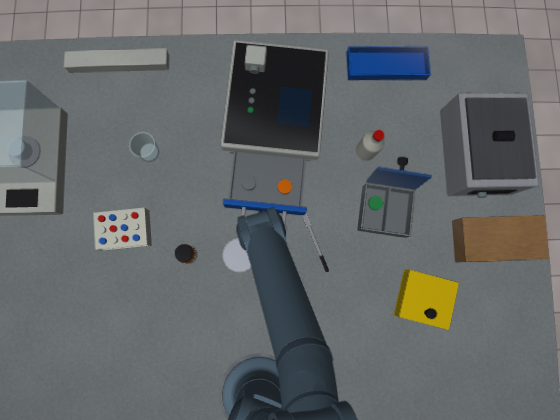

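The drawer is at its stop: 8.8 N of resistance, and the bar at about x=0.451 means roughly 160 mm of travel. In the top view the orange cap is at (285,187) and the grey one at (249,183). Next I'll unhook, rise and measure.

```bash

python3 -m pendant '[{"translation":[0,0,0.008],"roll":0},{"translation":[0,0,0.013],"roll":0},{"translation":[0,-0.03,0.013],"roll":0},{"translation":[0,-0.08,0.013],"roll":0},{"translation":[0,-0.13,0.03],"roll":0},{"translation":[0,-0.15,0.05],"roll":0},{"translation":[0,-0.15,0.05],"roll":0}]' 1
python3 - <<'E'
from h import *
im=cv2.imread("pics/t8.png")[:,:,::-1]; crop(im,215,140,315,225,6,"pics/t8c.png")
m=manip.camera_model("wrist");im=manip.grab_frame("wrist"); cv2.imwrite("pics/w9.png",im[:,:,::-1])
print(tool()[0])
for t in("sample","spare","drawer_handle"): print(t,manip.search_frame("wrist",t))
E
```

```text
clock: 12.78
eef_pos: [0.461, -0.0192, 0.2079]
eef_rot: [-89.8, 0.0, -97.2]
force: [-0.1, -0.0, 0.1]
gripper_width: 0.0853
[ 0.45869906 -0.01906892  0.20593791]
sample [{'extent': [367.9, 220.9, 419.6, 271.0], 'conf': 0.81}]
spare [{'extent': [377.2, 121.4, 436.0, 168.5], 'conf': 0.72}]
drawer_handle [{'extent': [261.3, 59.1, 557.0, 334.9], 'conf': 0.58}]
```

View pics/w9.png

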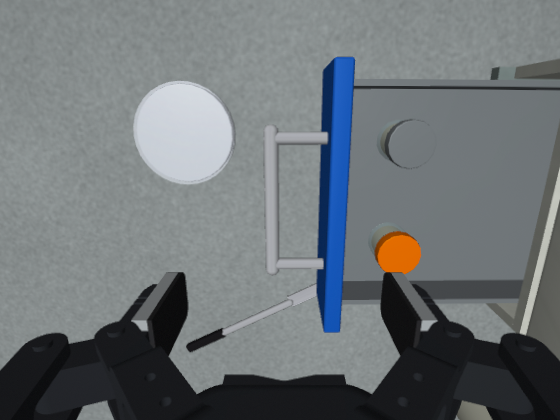

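View pics/t8c.png

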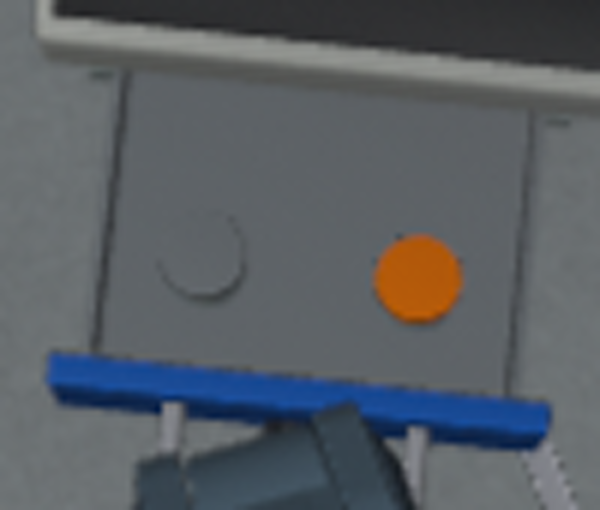

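```bash
python3 - <<'E'
from h import *
m=manip.camera_model("wrist");im=manip.grab_frame("wrist"); mt=manip.camera_model("top")
hsv=cv2.cvtColor(im,cv2.COLOR_RGB2HSV); k=((hsv[...,0]<18)&(hsv[...,1]>200)&(hsv[...,2]>180)).astype(np.uint8)
n,l,st,ce=cv2.connectedComponentsWithStats(k); i=1+np.argmax(st[1:,4]); print(st[i],ce[i])
b=st[i]; ctr=[b[0]+b[2]/2-.5,b[1]+b[3]/2-.5]; print(ctr)
print("wrist sample",onz(m,[ctr,ce[i]],.059),"grey",onz(m,[(411,143)],.059))
c=lambda p:(np.array(p,float)+.5)/6-.5+[215,140]
print("top",onz(mt,[c((418,279)),c((203,256))],.059))
print("bar", onz(m,[(271,129),(273,270)],.06), "face top", onz(m,[(334,62),(325,330)],.084))
print(tool()[0], tool()[2]["joint_pos"])
E
```

```text
[ 385  236   44   41 1333] [407.20555139 255.72168042]
[np.float64(406.5), np.float64(256.0)]
wrist sample [[ 0.55804139 -0.07894537  0.059     ]
 [ 0.55866714 -0.07875323  0.059     ]] grey [[0.56330545 0.01936765 0.059     ]]
top [[ 0.55624674 -0.08008558  0.059     ]
 [ 0.56877907  0.01702241  0.059     ]]
bar [[ 0.45384488  0.04379359  0.06      ]
 [ 0.43912134 -0.07752944  0.06      ]] face top [[ 0.50339509  0.08348656  0.084     ]
 [ 0.47858724 -0.12804764  0.084     ]]
[ 0.45683195 -0.01909917  0.20421887] [ 27.04798709   5.89292849 -30.9658409  118.19984829   3.56379953
  57.07359648 -12.87401538]
```

```bash
python3 -c "
from h import *
to([.557,-.0795,.16],-7)"
```

```text
shift in tool axes [0.0475 0.0437 0.1071]
roll -1.5732
```

```bash

python3 -m pendant '[{"translation":[0.01,0,0.015],"roll":-0.18},{"translation":[0.02,0,0.03],"roll":-0.36},{"translation":[0.03,0.01,0.045],"roll":-0.54},{"translation":[0.04,0.02,0.06],"roll":-0.72},{"translation":[0.047,0.03,0.08],"roll":-0.9},{"translation":[0.047,0.036,0.1],"roll":-1.08},{"translation":[0.047,0.04,0.107],"roll":-1.26},{"translation":[0.047,0.04,0.107],"roll":-1.44}]' 0.64
python3 -m pendant '[{"translation":[0,0,0],"roll":-0.133},{"translation":[0,0,0],"roll":-0.133},{"translation":[0,0,0],"roll":-0.133}]'
python3 - <<'E'
from h import *
m=manip.camera_model("wrist");im=manip.grab_frame("wrist"); cv2.imwrite("pics/w10.png",im[:,:,::-1])
hsv=cv2.cvtColor(im,cv2.COLOR_RGB2HSV); k=((hsv[...,0]<18)&(hsv[...,1]>200)&(hsv[...,2]>180)).astype(np.uint8)
n,l,st,ce=cv2.connectedComponentsWithStats(k); i=1+np.argmax(st[1:,4]); print(st[i],ce[i])
b=st[i]; ctr=[b[0]+b[2]/2-.5,b[1]+b[3]/2-.5]
w=onz(m,[ctr],.059)[0]; print(w); to([w[0],w[1],.042],-7)
E
```

```text
clock: 14.02
eef_pos: [0.5583, -0.0789, 0.1642]
eef_rot: [-90.0, 0.2, -14.3]
force: [-0.1, -0.5, 0.3]
gripper_width: 0.0546
clock: 14.4
eef_pos: [0.5588, -0.0791, 0.1655]
eef_rot: [-90.0, 0.1, -7.1]
force: [0.5, -0.4, 0.2]
gripper_width: 0.0546
[ 256  192   53   51 2099] [281.96331586 216.88089566]
[ 0.55775815 -0.07990739  0.059     ]
shift in tool axes [-0.001   0.1238 -0.0009]
roll -0.0019
```

View pics/w10.png

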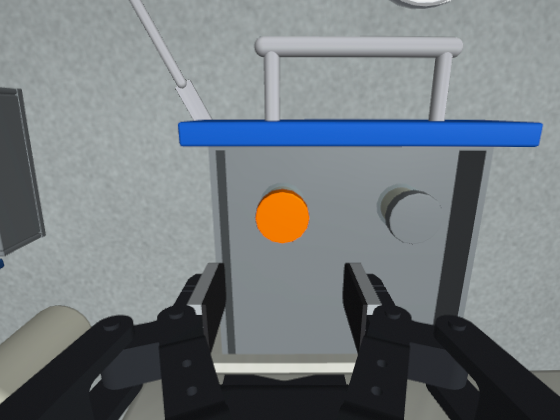

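```bash

python3 -m pendant '[{"translation":[-0.001,0.04,0.0005],"roll":0},{"translation":[-0.001,0.08,0.0005],"roll":0},{"translation":[-0.001,0.1,0.0005],"roll":0},{"translation":[-0.001,0.113,0.0005],"roll":0},{"translation":[-0.001,0.124,0.0005],"roll":0},{"translation":[-0.001,0.124,0.0005],"roll":0}]' 0.6
python3 -m pendant '[{"translation":[0,0,0],"roll":0},{"translation":[0,0,0],"roll":0},{"translation":[0,0,0],"roll":0},{"translation":[0,0,0],"roll":0}]' 0.2 35
python3 - <<'E'
from h import *
im=manip.grab_frame("wrist"); cv2.imwrite("pics/w11.png",im[:,:,::-1])
E
```

```text
clock: 15.2
eef_pos: [0.5587, -0.0786, 0.0422]
eef_rot: [-90.0, 0.0, -7.0]
force: [-0.1, 0.1, -0.1]
gripper_width: 0.0514
clock: 15.7
eef_pos: [0.5595, -0.0787, 0.0432]
eef_rot: [-90.0, -0.1, -7.0]
force: [-0.5, 0.2, 4.6]
gripper_width: 0.0391
```

View pics/w11.png

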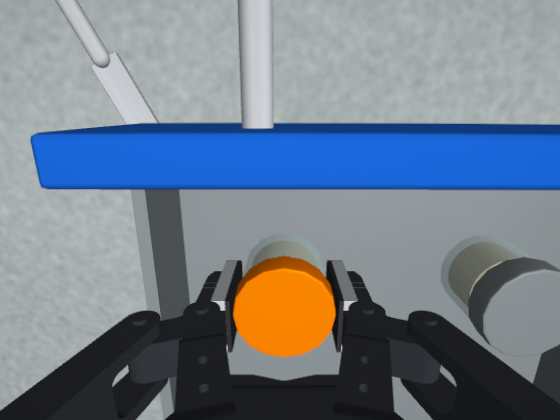

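Jar gripped at 39 mm, with the cap centred at (285,307) between the pads. I'll lift and carry it over the lid height.

```bash

python3 -m pendant '[{"translation":[0,-0.02,0],"roll":0},{"translation":[0,-0.06,0],"roll":0},{"translation":[0,-0.11,0],"roll":0},{"translation":[0,-0.16,0],"roll":0},{"translation":[0,-0.2,0],"roll":0},{"translation":[0,-0.2,0],"roll":0}]'
python3 -c "
from h import *
to([.43,-.36,.24],-100)"
```

```text
clock: 16.5
eef_pos: [0.5611, -0.0782, 0.2472]
eef_rot: [-90.0, -0.5, -7.0]
force: [0.2, -0.3, -1.0]
gripper_width: 0.0395
shift in tool axes [-0.0958  0.0066 -0.2957]
roll 1.6229
```

```bash

python3 -m pendant '[{"translation":[-0.012,0,-0.035],"roll":0.18},{"translation":[-0.024,0,-0.07],"roll":0.36},{"translation":[-0.036,0,-0.11],"roll":0.54},{"translation":[-0.048,0,-0.15],"roll":0.72},{"translation":[-0.06,0,-0.19],"roll":0.9},{"translation":[-0.072,0,-0.23],"roll":1.08},{"translation":[-0.084,0,-0.265],"roll":1.26},{"translation":[-0.096,0,-0.296],"roll":1.44}]'
python3 -m pendant '[{"translation":[0,0,0],"roll":0.18},{"translation":[0,0,0],"roll":0.18},{"translation":[0,0,0],"roll":0.18}]'
python3 - <<'E'
from h import *
m=manip.camera_model("wrist");im=manip.grab_frame("wrist"); cv2.imwrite("pics/w12.png",im[:,:,::-1])
np.savez("pics/w12.npz",**m)
E
```

```text
clock: 17.5
eef_pos: [0.4251, -0.3611, 0.2409]
eef_rot: [-90.1, 0.1, -89.9]
force: [0.2, 0.7, -0.7]
gripper_width: 0.0388
clock: 17.88
eef_pos: [0.4271, -0.3594, 0.2415]
eef_rot: [-90.1, 0.1, -99.6]
force: [-0.3, -0.2, -0.3]
gripper_width: 0.0393
```

View pics/w12.png

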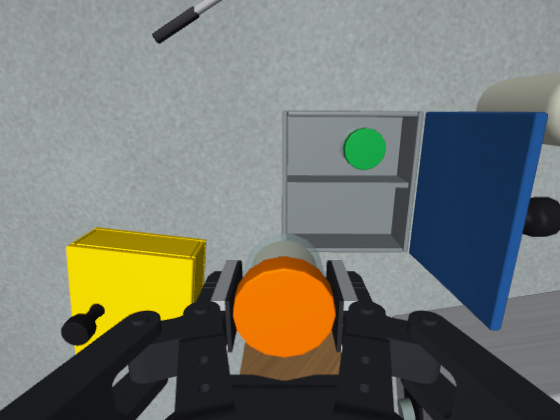

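```bash
python3 - <<'E'
from h import *
from scipy.optimize import least_squares
d=np.load("pics/w12.npz"); m={k:d[k] if d[k].ndim else float(d[k]) for k in d}
uv=np.array([(424,111),(410,251),(283,250),(283,110.)])
w=onz(m,uv,.05); print(w, [np.linalg.norm(w[i]-w[(i+1)%4]) for i in range(4)])
X=np.array([[.065,.07,.05],[.065,-.07,.05],[-.065,-.07,.05],[-.065,.07,.05]])
def T(p,X): 
    c,s=np.cos(p[2]),np.sin(p[2]); return np.c_[p[0]+c*X[:,0]-s*X[:,1],p[1]+s*X[:,0]+c*X[:,1],X[:,2]]
r=least_squares(lambda p:(proj(m,T(p,X))-uv).ravel(),[.5,-.35,-.17]); print(r.x,r.fun)
p=r.x
print("free",T(p,np.array([[0,-.03375,.005],[-.008,-.03375,.005]])), "green",onz(m,[(364,149)],.045))
print("divider mid", onz(m,[(286,179),(408,181)],.05))
print(np.degrees(p[2]))
E
```

```text
[[ 0.56614228 -0.30548902  0.05      ]
 [ 0.54530725 -0.44233887  0.05      ]
 [ 0.41615873 -0.41931117  0.05      ]
 [ 0.43920572 -0.28351879  0.05      ]] [np.float64(0.13842680708319938), np.float64(0.13118542635522457), np.float64(0.13773429596846096), np.float64(0.12882384372196112)]
[ 0.49159269 -0.36288551 -0.16575077] [ 1.16163748 -1.239556   -1.09960074  0.44813153  0.09202082  1.70473374
 -0.2604344  -0.41740908]
free [[ 0.48602418 -0.39617296  0.005     ]
 [ 0.47813383 -0.39485302  0.005     ]] green [[ 0.50953865 -0.33145419  0.045     ]]
divider mid [[ 0.43140039 -0.34679696  0.05      ]
 [ 0.5475843  -0.36828765  0.05      ]]
-9.496819652330043
```

```bash
python3 -c "
from h import *
to([.4756,-.3925,.09],-99.7)"
```

```text
shift in tool axes [0.0246 0.1517 0.0533]
roll 0.0011
```

```bash

python3 -m pendant '[{"translation":[0.012,0,0.026],"roll":0},{"translation":[0.0245,0,0.0535],"roll":0},{"translation":[0.0245,0.04,0.0535],"roll":0},{"translation":[0.0245,0.085,0.0535],"roll":0},{"translation":[0.0245,0.125,0.0535],"roll":0},{"translation":[0.0245,0.151,0.0535],"roll":0},{"translation":[0.0245,0.151,0.0535],"roll":0}]'
python3 - <<'E'
from h import *
m=manip.camera_model("wrist");im=manip.grab_frame("wrist"); cv2.imwrite("pics/w13.png",im[:,:,::-1]); np.savez("pics/w13.npz",**m)
im=manip.grab_frame("scene"); crop(im,200,80,360,190,5,"pics/s13.png")
to([.4756,-.3925,.03],-99.7)
E
```

```text
clock: 18.8
eef_pos: [0.4739, -0.3917, 0.0884]
eef_rot: [-90.3, 0.2, -99.7]
force: [0.3, 0.4, -0.5]
gripper_width: 0.0389
shift in tool axes [-0.0011  0.062  -0.0011]
roll -0.0012
```

View pics/w13.png

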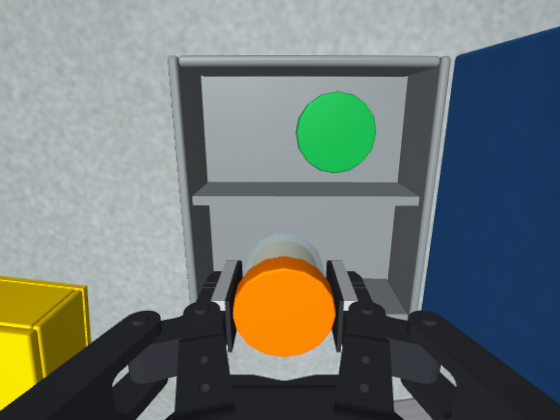

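View pics/s13.png

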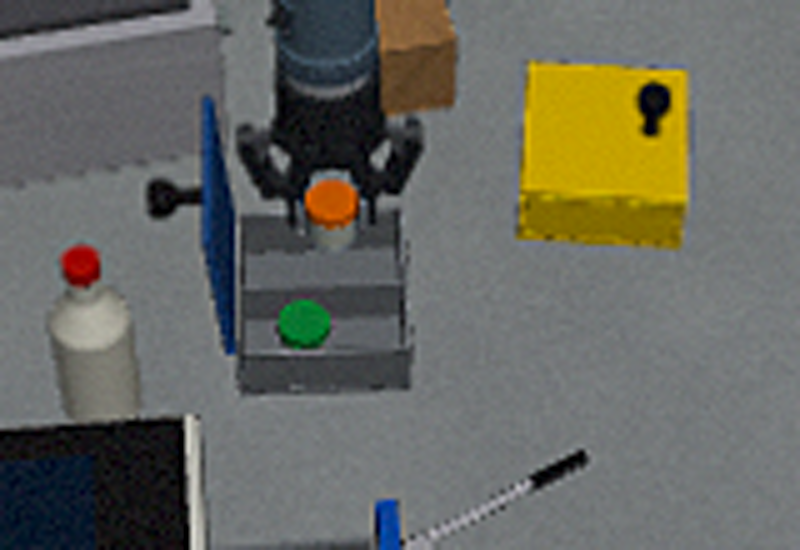

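```bash
python3 - <<'E'
from h import *
d=np.load("pics/w13.npz"); m={k:d[k] if d[k].ndim else float(d[k]) for k in d}
p=np.array([.4739,-.3917]); th=np.radians(-9.7); a=np.array([np.cos(th),np.sin(th)]); y=np.array([-a[1],a[0]])
for n,uv in dict(div_far=(306,183),div_near=(306,197),div_face=(306,203),leftrim_out=(186,250),rightrim_in=(425,250),rightrim_out=(434,250),rim_top_out=(310,57),rim_top_in=(310,66)).items():
    w=onz(m,[uv],.05)[0]; print(n,w[:2],"rel case x %.4f y %.4f"%((w[:2]-p)@a,(w[:2]-p)@y))
E
```

```text
div_far [ 0.49185655 -0.35306189] rel case x 0.0112 y 0.0411
div_near [ 0.49077675 -0.3602    ] rel case x 0.0113 y 0.0339
div_face [ 0.49030603 -0.36331355] rel case x 0.0114 y 0.0307
leftrim_out [ 0.42323453 -0.37830984] rel case x -0.0522 y 0.0047
rightrim_in [ 0.54904736 -0.39954999] rel case x 0.0754 y 0.0049
rightrim_out [ 0.55381079 -0.40036373] rel case x 0.0802 y 0.0049
rim_top_out [ 0.50235665 -0.29598463] rel case x 0.0119 y 0.0991
rim_top_in [ 0.50179813 -0.29972852] rel case x 0.0120 y 0.0954
```

```bash

python3 -m pendant '[{"translation":[0,0.015,0.004],"roll":0},{"translation":[0,0.035,0.005],"roll":0},{"translation":[0,0.048,0.005],"roll":0},{"translation":[0,0.054,0.005],"roll":0},{"translation":[0,0.057,0.005],"roll":0},{"translation":[0,0.057,0.005],"roll":0}]'
python3 -m pendant '[{"translation":[0,0.0015,0],"roll":0},{"translation":[0,0.0015,0],"roll":0}]'
```

```text
clock: 19.65
eef_pos: [0.4806, -0.3949, 0.0343]
eef_rot: [-90.0, -0.0, -99.9]
force: [0.2, 0.6, 0.4]
gripper_width: 0.0393
clock: 19.9
eef_pos: [0.4807, -0.3949, 0.0331]
eef_rot: [-90.0, -0.0, -99.9]
force: [-1.1, 0.8, -0.8]
gripper_width: 0.0387
```

```bash

python3 -m pendant '[{"translation":[0,0.0015,0],"roll":0},{"translation":[0,0.0025,0],"roll":0},{"translation":[0,0.0025,0],"roll":0}]'
python3 -m pendant '[{"translation":[0,0.001,0],"roll":0},{"translation":[0,0.0015,0],"roll":0},{"translation":[0,0.0015,0],"roll":0}]'
```

```text
clock: 20.27
eef_pos: [0.4804, -0.3947, 0.0302]
eef_rot: [-90.0, 0.0, -99.9]
force: [0.1, 0.0, 0.5]
gripper_width: 0.0391
clock: 20.65
eef_pos: [0.4806, -0.3948, 0.0292]
eef_rot: [-90.0, -0.0, -99.9]
force: [-0.7, -0.6, 3.3]
gripper_width: 0.0393
```

Contact at 3.3 N with the TCP at z=0.029, as expected for the jar standing on the case floor. Releasing.

```bash

python3 -m pendant '[{"translation":[0,0.0003,0],"roll":0},{"translation":[0,0.0003,0],"roll":0},{"translation":[0,0.0003,0],"roll":0},{"translation":[0,0.0003,0],"roll":0}]' 0.62
python3 -m pendant '[{"translation":[0,-0.015,0],"roll":0},{"translation":[0,-0.05,0],"roll":0},{"translation":[0,-0.1,0],"roll":0},{"translation":[0,-0.16,0],"roll":0},{"translation":[0,-0.2,0],"roll":0},{"translation":[0,-0.21,-0.02],"roll":0},{"translation":[0,-0.21,-0.04],"roll":0}]'
python3 - <<'E'
from h import *
m=manip.camera_model("wrist");im=manip.grab_frame("wrist"); cv2.imwrite("pics/w14.png",im[:,:,::-1]); np.savez("pics/w14.npz",**m)
print(tool()[0])
E
```

```text
clock: 21.15
eef_pos: [0.4806, -0.3948, 0.0284]
eef_rot: [-90.0, 0.0, -99.9]
force: [0.0, -0.3, -1.5]
gripper_width: 0.0525
clock: 22.02
eef_pos: [0.442, -0.3884, 0.2419]
eef_rot: [-89.7, -0.2, -99.8]
force: [0.1, -0.6, -0.9]
gripper_width: 0.0531
[ 0.43818407 -0.38831636  0.2405615 ]
```

View pics/w14.png

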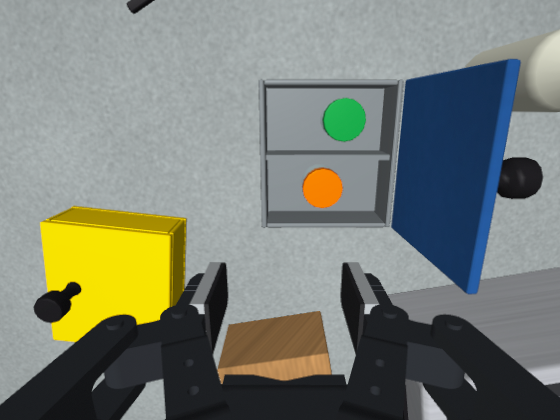

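The orange cap at (322,188) stands upright in the free compartment, with green at (344,119) still in place. Next is the lid, so I'll check clearances behind it, including the big grey box.

```bash
python3 - <<'E'
from h import *
mt=manip.camera_model("top");ms=manip.camera_model("scene")
it=cv2.imread("pics/top0.png"); iss=cv2.imread("pics/scene0.png")
P=[[.553,-.372,.05],[.581,-.417,.2],[.581,-.417,.14],[.565,-.30,.18],[.541,-.44,.18]]
a=proj(mt,P);b=proj(ms,P);print(a,b)
for im,q in((it,a),(iss,b)):
    for u in q: cv2.circle(im,tuple(int(v) for v in u),1,(0,255,255),-1)
cv2.imwrite("pics/tb.png",cv2.resize(it[80:280,350:550],None,fx=3,fy=3)); cv2.imwrite("pics/sb.png",cv2.resize(iss[40:180,160:320],None,fx=4,fy=4))
E
```

```text
[[389.56315348 185.77872742]
 [422.14204753 163.71090806]
 [414.75411403 168.77446765]
 [374.28612904 172.44715216]
 [429.66940789 180.8822014 ]] [[246.34589556 137.5132202 ]
 [234.22693035 102.63503729]
 [235.40810715 113.93519114]
 [244.6089834  130.13131819]
 [244.46920232 100.14519461]]
```

View pics/tb.png

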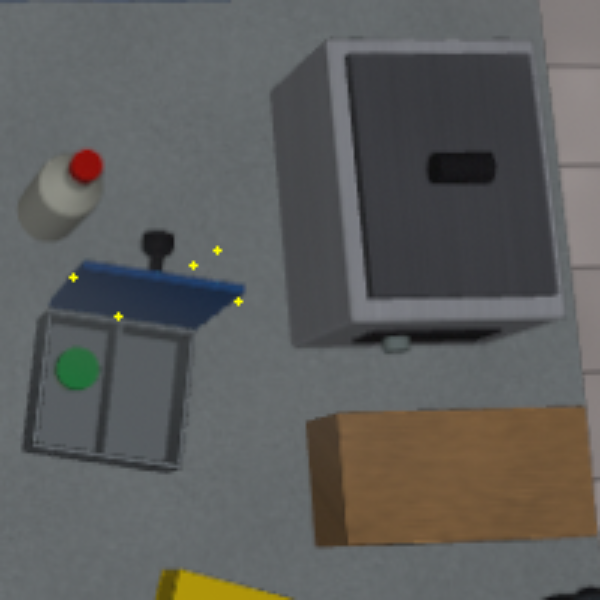

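View pics/sb.png

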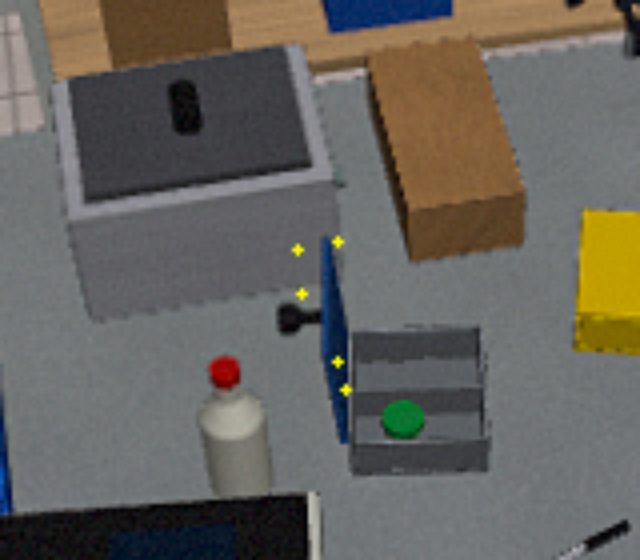

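```bash
python3 -c "
from h import *
to([.5876,-.424,.25],-99.7)"
```

```text
shift in tool axes [ 0.0093 -0.0095  0.1533]
roll -0.0044
```

```bash

python3 -m pendant '[{"translation":[0,-0.02,0],"roll":0},{"translation":[0.003,-0.02,0.04],"roll":0},{"translation":[0.006,-0.02,0.09],"roll":0},{"translation":[0.009,-0.02,0.14],"roll":0},{"translation":[0.009,-0.02,0.153],"roll":0},{"translation":[0.009,-0.02,0.153],"roll":0}]' 0 30
python3 - <<'E'
from h import *
m=manip.camera_model("wrist");im=manip.grab_frame("wrist"); cv2.imwrite("pics/w15.png",im[:,:,::-1]); np.savez("pics/w15.npz",**m)
to([.5876,-.424,.1625],-99.7)
im=manip.grab_frame("scene"); crop(im,200,50,360,170,5,"pics/s15.png")
E
```

```text
clock: 22.82
eef_pos: [0.5909, -0.4222, 0.2582]
eef_rot: [-90.0, 0.0, -99.8]
force: [0.2, -0.3, -0.3]
gripper_width: -0.0001
shift in tool axes [ 0.0014  0.096  -0.0017]
roll -0.0027
```

View pics/w15.png

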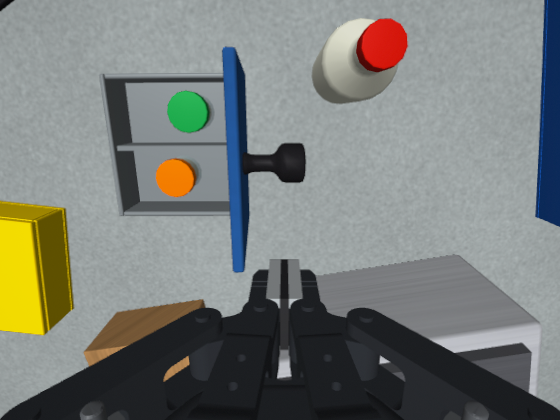

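View pics/s15.png

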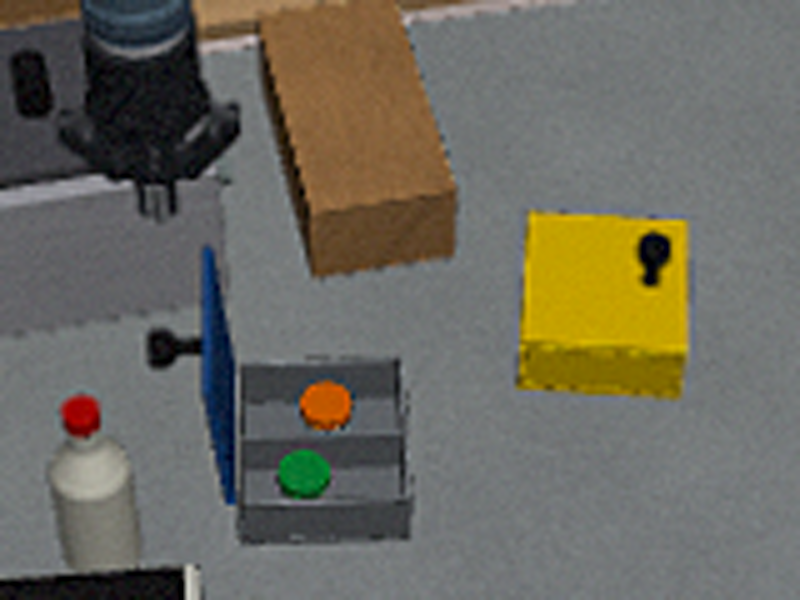

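```bash
python3 - <<'E'
from h import *
d=np.load("pics/w15.npz"); m={k:d[k] if d[k].ndim else float(d[k]) for k in d}
p=np.array([.5890,-.4227]); th=np.radians(-9.7); a=np.array([np.cos(th),np.sin(th)]); y=np.array([-a[1],a[0]])
for n,uv,z in (("lid top in",(226,100),.18),("lid top in2",(234,230),.18),("lid top out",(236,100),.18),("lid top out2",(243,230),.18),("knob end",(304,162),.15),("box base",(330,280),0),("box base2",(460,256),0),("box top .1",(540,323),.1),("box top .15",(540,323),.15),("box top .2",(540,323),.2),("bottle cap",(383,44),.168)):
    w=onz(m,[uv],z)[0]; print(n,np.round(w,4),"rel TCP case x %.4f y %.4f"%((w[:2]-p)@a,(w[:2]-p)@y))
mt=manip.camera_model("top")
for z in(.1,.15,.2): print(onz(mt,[(459,94),(467,187)],z)[:,:2].tolist())
E
```

```text
lid top in [ 0.5719 -0.3359  0.18  ] rel TCP case x -0.0314 y 0.0826
lid top in2 [ 0.5596 -0.4151  0.18  ] rel TCP case x -0.0303 y 0.0025
lid top out [ 0.5777 -0.3369  0.18  ] rel TCP case x -0.0256 y 0.0826
lid top out2 [ 0.5653 -0.4161  0.18  ] rel TCP case x -0.0245 y 0.0025
knob end [ 0.6121 -0.3838  0.15  ] rel TCP case x 0.0162 y 0.0423
box base [ 0.6272 -0.5617  0.    ] rel TCP case x 0.0611 y -0.1305
box base2 [ 0.7933 -0.5565  0.    ] rel TCP case x 0.2239 y -0.0975
box top .1 [ 0.8238 -0.5909  0.1   ] rel TCP case x 0.2598 y -0.1262
box top .15 [ 0.7851 -0.5481  0.15  ] rel TCP case x 0.2144 y -0.0906
box top .2 [ 0.7464 -0.5054  0.2   ] rel TCP case x 0.1691 y -0.0550
bottle cap [ 0.6681 -0.3201  0.168 ] rel TCP case x 0.0606 y 0.1145
[[0.8000886394089926, -0.5728758914714994], [0.5370086347952149, -0.5709559975045417]]
[[0.7813889759541475, -0.5508654352401836], [0.5286252120201145, -0.5490208266917123]]
[[0.7626893124993025, -0.5288549790088679], [0.520241789245014, -0.5270856558788828]]
```

```bash

python3 -m pendant '[{"translation":[0,0.045,-0.001],"roll":0},{"translation":[0,0.085,-0.001],"roll":0},{"translation":[0,0.096,-0.001],"roll":0},{"translation":[0,0.096,-0.001],"roll":0}]' 0
python3 -m pendant '[{"translation":[0,0,-0.02],"roll":0},{"translation":[0,0.002,-0.036],"roll":0},{"translation":[0,0.005,-0.052],"roll":0},{"translation":[0,0.009,-0.0685],"roll":0},{"translation":[0,0.018,-0.083],"roll":0},{"translation":[0,0.029,-0.096],"roll":0},{"translation":[0,0.041,-0.106],"roll":0},{"translation":[0,0.041,-0.106],"roll":0}]' 0
python3 - <<'E'
from h import *
m=manip.camera_model("wrist");im=manip.grab_frame("wrist"); cv2.imwrite("pics/w16.png",im[:,:,::-1])
im=manip.grab_frame("scene"); crop(im,200,50,360,170,5,"pics/s16.png")
to([.4816+.9857*.0015,-.4059-.1685*.0015,.1215],-99.7)
E
```

```text
clock: 23.42
eef_pos: [0.5882, -0.4232, 0.1626]
eef_rot: [-90.1, -0.0, -99.9]
force: [0.2, 0.2, 0.4]
gripper_width: -0.0004
clock: 24.42
eef_pos: [0.4829, -0.4045, 0.1201]
eef_rot: [-90.2, 0.1, -99.9]
force: [-0.8, -0.5, -0.8]
gripper_width: 0.0
shift in tool axes [ 0.0021 -0.0005 -0.0014]
roll -0.0027
```

View pics/w16.png

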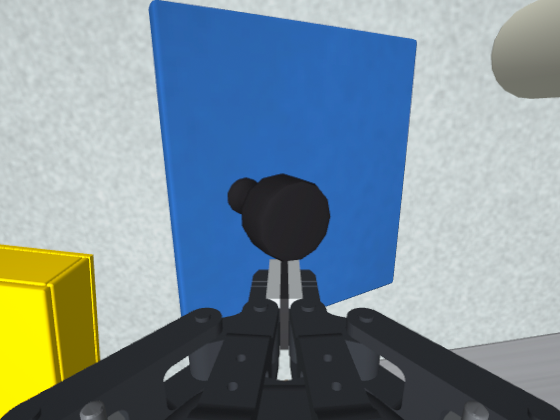

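View pics/s16.png

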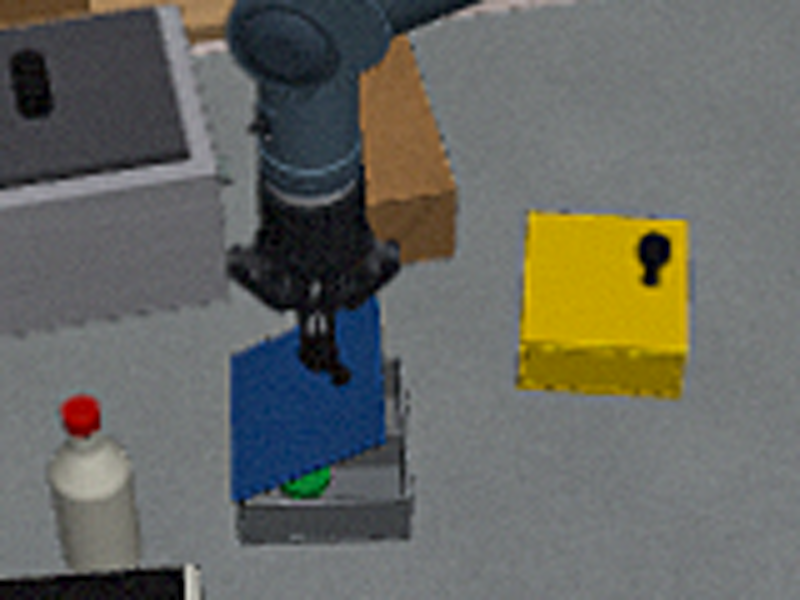

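The lid is swinging shut: it's about 60° over, with the knob at (285,215) in the wrist view, clear beside the fingers. Continuing along the arc and pressing gently at the end.

```bash

python3 -m pendant '[{"translation":[0,0.012,-0.007],"roll":0},{"translation":[0,0.022,-0.012],"roll":0},{"translation":[0,0.032,-0.015],"roll":0},{"translation":[0,0.04,-0.017],"roll":0},{"translation":[0,0.046,-0.018],"roll":0},{"translation":[0,0.049,-0.018],"roll":0},{"translation":[0,0.052,-0.018],"roll":0},{"translation":[0,0.052,-0.018],"roll":0}]' 0
python3 - <<'E'
from h import *
im=manip.grab_frame("wrist"); cv2.imwrite("pics/w17.png",im[:,:,::-1])
E
```

```text
clock: 25.52
eef_pos: [0.467, -0.4014, 0.0753]
eef_rot: [-90.2, -0.0, -99.9]
force: [-9.0, 7.9, 29.9]
gripper_width: -0.0004
```

View pics/w17.png

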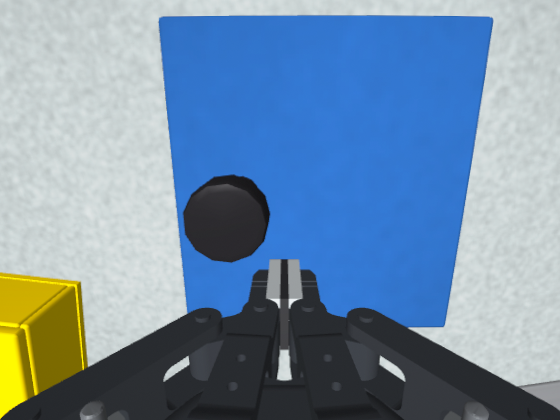

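The fingertip is at z=0.058, which is the closed lid's top face, and it has met a hard stop at 30 N. Now I'll retreat and check everything.

```bash

python3 -m pendant '[{"translation":[0,-0.02,0],"roll":0},{"translation":[0,-0.06,0],"roll":0},{"translation":[0,-0.11,-0.02],"roll":0},{"translation":[0,-0.16,-0.04],"roll":0},{"translation":[0.03,-0.2,-0.06],"roll":0},{"translation":[0.07,-0.2,-0.06],"roll":0},{"translation":[0.1,-0.2,-0.06],"roll":0},{"translation":[0.1,-0.2,-0.06],"roll":0}]' 0
python3 - <<'E'
from h import *
for n in("top","scene"):
    im=manip.grab_frame(n); cv2.imwrite(f"pics/{n}18.png",im[:,:,::-1])
    if n=="scene": crop(im,130,80,330,240,4,"pics/s18.png")
    else: crop(im,200,130,400,260,4,"pics/t18.png"); crop(im,340,120,440,250,4,"pics/t18b.png")
E
```

```text
clock: 26.58
eef_pos: [0.3884, -0.4929, 0.2689]
eef_rot: [-90.1, -0.1, -100.2]
force: [-0.4, 0.3, 0.5]
gripper_width: 0.0002
```

View pics/top18.png

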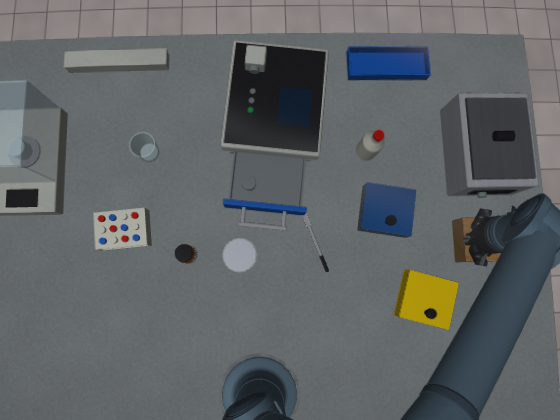

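View pics/s18.png

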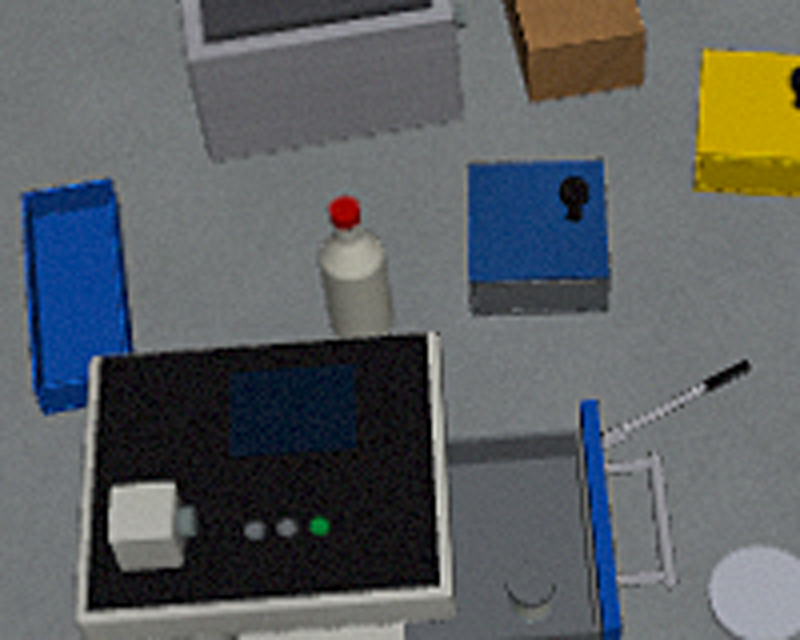

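View pics/t18.png

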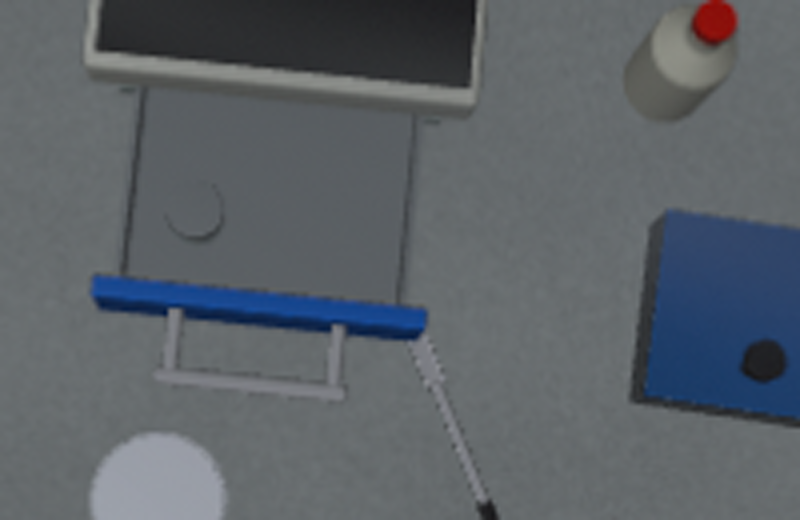

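```bash
python3 - <<'E'
from h import *
m=manip.camera_model("top")
c=lambda p,x0,y0:(np.array(p,float)+.5)/4-.5+[x0,y0]
b=onz(m,c([(157,376),(343,395)],200,130),.06); print(b,b.mean(0), np.hypot(*(b.mean(0)[:2]-[.5945,-.0358])))
a=onz(m,c([(95,277),(427,311)],200,130),.084); print("panel inner?/top edge",a)
print("t8 bar? compare panel pixel rows: see t8")
i8=cv2.imread("pics/t8.png").astype(int); i18=cv2.imread("pics/top18.png").astype(int)
for u in(230,245,298):
    f=lambda i:[v for v in range(190,220) if i[v,u,0]-i[v,u,2]>60]
    print(u,f(i8),f(i18))
d=np.abs(i18-cv2.imread("pics/top0.png").astype(int)).max(2)>50; 
n,l,st,ce=cv2.connectedComponentsWithStats(d.astype(np.uint8)); print([s.tolist() for s in st[1:] if s[4]>15])
E
```

```text
[[ 0.45641955  0.04444576  0.06      ]
 [ 0.44094939 -0.0798514   0.06      ]] [ 0.44868447 -0.01770282  0.06      ] 0.14693425931262308
panel inner?/top edge [[ 0.52067512  0.08354925  0.084     ]
 [ 0.49334437 -0.13589808  0.084     ]]
t8 bar? compare panel pixel rows: see t8
230 [199, 200, 201, 202, 203, 204, 205] [199, 200, 201, 202, 203, 204, 205]
245 [201, 202, 203, 204, 205, 206] [201, 202, 203, 204, 205, 206]
298 [206, 207, 208, 209, 210, 211, 212, 213] [207, 208, 209, 210, 211, 212]
[[236, 153, 12, 4, 39], [252, 154, 19, 5, 51], [367, 157, 64, 32, 923], [401, 194, 159, 226, 7287], [223, 199, 84, 16, 662], [361, 205, 52, 31, 854], [494, 276, 66, 116, 2375], [508, 279, 33, 29, 366], [492, 302, 18, 12, 98], [557, 350, 3, 30, 63], [489, 391, 6, 11, 19], [480, 408, 15, 12, 95], [288, 416, 12, 4, 22]]
```

View pics/t18b.png

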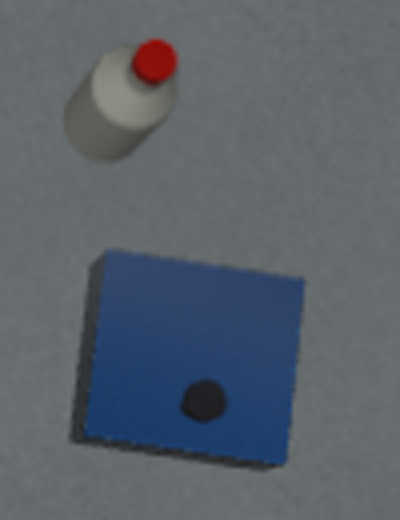

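```bash
python3 - <<'E'
from cell import manip
s=manip.state(); print(s["clock"],s["force"],abs(s["joint_velocities"]).max())
print(manip.finish_job())
E
```

```text
26.675 [0.91935053 0.54571604 0.17091432] 1.5651109491816952
the job is handed in; nothing more can be done
None
```

The job is done and handed in at 26.7 s. The drawer is open to its stop, the orange-capped jar stands in the case's empty compartment, and the lid is shut.

- **Drawer:** The pendant only allows a straight-down tool, so the leaning approach wasn't possible. My first attempt touched the analyser head's edge at about 17 N. I then dragged the bar out by friction from on top; the first drag slipped off after about 8 mm. Once it was far enough out, I hooked it with the rear finger and pulled. It met the stop at about 9 N. The handle had travelled 147 mm, plus about 12 mm it was already ajar, so about 159 mm of the 160 mm. It was still there in the last picture.
- **Jar:** I lifted the jar out and lowered it until it touched the case floor at about 3 N, then released it. The wrist picture showed it upright in the empty compartment, with the green-capped jar still in place. The lid now hides both jars.
- **Lid:** I swung it shut and pressed until it stopped hard at about 30 N, with the fingertips at the height of a closed lid (58 mm). The top and side pictures show it flat.
- **Other things:** A before-and-after comparison of the top pictures shows no other object moved. The grey-capped jar is upright in the drawer, and the arm ended clear of everything.

My position estimates for the case differed by about 5 mm between cameras; I used the average, corrected at close range.

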